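Feel the flatted key home in the shutter drive and set it to the line

TASK

Take the dust cap off the shutter drive and lay it in the round dish of the key stand. Fit the T-handled key (the one whose shaft has two flats) into the drive: turn it lightly until the hidden slot catches the flats and the key drops fully home, collar on the rim, then turn the drive with it until the T-handle lies in line with the two marks on the housing, and let go. Do not force it, leave the other two keys in the stand and do not knock the bottle, the spool or the steel block about.

Things in the scene. Friction and masses are not known exactly. Their poses are not given: they have to be found in the camera images.
- bore (a point): Centre of the bore's mouth, level with the rim; bore 24.4 mm in diameter. Rotor's top face 24 mm below; slot straight across, 15 mm wide, 23 mm deep. Slot direction not reported: anywhere from 0.55 rad off the marks to square to them, either side; flats drop in within about 0.1 rad of it. The rotor turns either way, no stops, against 0.2 N m friction, and stays put.
- key_handle (a point): Centre of the T-handle, 66 mm above the key's lower end. The handle is a flat bar 44 mm long, 12 mm thick and 30 mm high (51 to 81 mm above the key's lower end). Its length and the shaft's flats both run along the key's own x; half a turn round it is the same.
- drive_housing: Shutter drive, aluminium, fixed to the bench: square flange 90 x 90 x 8 mm, on it a round tower 64 mm in diameter with a flat rim 62 mm above the bench. Origin at the underside on the axis of the upright bore, z up. Own x is the line of the two marks: thin raised dark lines on rim and flange, one each side of the bore. In the bore is a slotted steel rotor (see the bore).
- dust_cap: Aluminium cap sitting on the bore at the start, 70 g. Plug 20 mm in diameter, 8 mm long below; disc 40 mm in diameter from 8 to 14 mm above the origin; round knob 18 mm in diameter from 14 to 42 mm. Origin at the centre of the plug's underside, z up. The plug hangs loosely in the bore: lift straight up. In the dish it stands on its plug.
- key_stand: Grey block 150 x 150 mm, 23 mm high, fixed to the bench, with four round pockets 18 mm deep (floor 5 mm above the bench), each 38 mm from both centre lines: three of 32 mm for the keys and one of 54 mm, the dish for the cap. Origin at the centre of the underside.
- dish (a point): Centre of the dish's floor, 5 mm above the bench (dish 54 mm in diameter, 18 mm deep); in the key stand at its own x = -38, y = +38 mm.
- drive_key: The T-handled key: steel, 110 to 225 g, 81 mm high, upright and loose in one of the three key pockets (which one differs). Origin at the centre of the shaft's lower end, z up. Shaft 22 mm in diameter, 42 mm long, two flats 13 mm apart all along; collar 36 mm in diameter from 42 to 47 mm. Its end is 38 mm above the bench on the rotor's face, 20 mm when home: it drops 18 mm by its own weight if held loosely.
- round_key: Bystander: a key with a round knob 34 mm in diameter and a plain round shaft of 22 mm (no flats), 81 mm high, in another pocket of the stand; to be left there. Origin at the lower end of the shaft.
- cross_key: Bystander: a key with a four-armed cross handle 42 mm across and a square shaft of 20 mm, 81 mm high, in another pocket of the stand; to be left there. Origin at the lower end of the shaft.
- wash_bottle: Bystander: white pump bottle, 65 mm in diameter and 139 mm high, loose. Origin at the centre of its underside.
- solder_spool: Bystander: spool of wire, 64 mm in diameter and 40 mm high, loose, standing on one of two places (the drive stands on the other). Origin at the centre of its underside.
- sensor_unit: Fixed equipment: white drum chamber lying on a frame, about 300 mm high, with a flat box on its front end. Its footprint reaches 265 mm from the origin toward the robot (own -x) and 115 mm to either side. Carry things round its front, not through it.
- data_logger: Fixed equipment: brown instrument case 107 mm high, 400 x 244 mm (own x, y) about the origin; it can be passed over.
- gauge_block: Bystander: steel block 25 x 50 x 20 mm, loose, near the vice. Origin at the centre of its underside.
Mind the look-alikes: they are no part of the job. What is shaped like the drive_key but white is not meant.

How it is judged:
By the outcome, as a careful person would: the job done as asked, in the order asked, and still so for the second after the job is handed in, with the robot touching nothing.
It also fails if it takes over 72 s, if anything falls off the work surface, if the arm or the gripper's body presses on something with over 40 N, if the wrist force passes 120 N, or if a joint passes its speed limit or range.

ROBOT

A 7-joint arm with a two-finger parallel gripper is mounted at the origin on a cart in front of the work surface, level with it; the furniture and walls round the work are solid. World frame = base frame: x ahead of the robot, y to its left, z up, the work surface at z = 0. Lengths are in m, angles in rad, forces in N, time in s.
With the tool pointing down it reaches from about 0.425 to 0.925 m from the base axis. Payload 6.8 kg.
Tool frame: the origin (TCP) lies at the very end of the fingers, on their centre line; the grasp point (between the pads) lies bot.hold_point_z behind it (bot.hold_point_z is the distance from the TCP to the grasp point, in m); x points along the fingers, z is the direction in which the jaws open and shut, and the axes are right-handed (so a half turn about x gives the same grasp; the last joint's range is limited). The gripper opens to 85 mm and grips with 20 to 120 N. Pads are 22 mm wide; open, the fingers measure 114 mm over their backs; the gripper's body (76 mm by 85 mm) begins 54 mm behind the grasp point. The pads swing forward as they close: fully open they stand 13 mm farther back than shut.
Start: joints at [1.127, 0.477, 0.022, 1.555, -0.011, 1.109, -0.083], TCP at [0.222, -0.637, 0.231] pointing down, gripper open.
Joint ranges: [-2.96, 2.96], [-0.34, 2.1], [-1.41, 1.46], [0.24, 2.44], [-1.37, 4.51], [0.17, 1.92], [-2.96, 2.96]. Speed limits (rad/s): [2.39, 2.39, 3.14, 3.14, 3.14, 3.14, 3.14].

INTERFACE

Orientations are given as a unit quaternion [w, x, y, z].
In Python, from station import bot gives the robot as it stands.
- The arm moves only by the tool drive_tool, never from a script. Its arguments are lists of equal length, an entry for each row: "slide": the shift along the world's x, y, z in mm, a list of three; "turn": the turn, a rotation vector about the world's x, y, z in rad, a list of three; "gripper": the opening, from 0 (shut) to 1 (fully open). A call has 1 to 10 rows; each row is the pose to reach, as a shift and turn from the pose measured when the call began; what a row does not reach only later rows make up. A row lasts 1/10 s, in which the tool goes at most 50 mm and 8.59 degrees, less where a joint would pass 70% of its speed; a pose out of reach is approached as far as the arm can. A call with a gripper value outside its range is refused whole. The fingers move at their own pace and stop on an object; "squeeze" is the grip in N (left out, the last holds). Time passes only in rows, so rows that repeat a pose let the fingers close. It gives the time, the measured TCP pose, the force and the opening at its end, in the units of the state.
- bot.get_obs(): the state, without advancing time (a new reading comes with each control period).
- bot.read_camera(name): name is "scene" or "top" or "wrist"; returns a dict with "color" (480x640x3 uint8, red, green, blue), "fovy" (degrees; the focal length in pixels is half the picture's height over the tangent of half this angle, whatever the lens; pixels are square), "cx", "cy" (the principal point, pixels), "dist_coeffs" ([k1, k2, p1, p2, k3] as OpenCV has them; the pictures are not rectified), "R" (3x3) and "t" (3): a world point X has camera coordinates R X + t. Camera axes: x right, y down, z forward; pixel columns grow to the right and rows downward; lengths in m; the calibration is good to about 2 mm. A picture is of the moment at which its call begins. There is no depth.
- bot.hand_in(): hands the job in, once; it reports no verdict.
The state is a dict: "t": time; "q": joint angles; "joint_vel": joint speeds; "joint_torque": joint torques, N m; "eef_pos": TCP position; "tool_rot": TCP orientation; "contact_force": force on the tool from outside, world axes, zero at the start; "torque": the same for the moment, N m; "gripper_width": opening from 0.0 (shut) to 1.0 (fully open).
Only numpy, scipy, OpenCV 4.12 (cv2) and the standard library are available. Lean on these libraries where they do the work, as an engineer would, in place of code of your own. Each camera call takes 0.05 s, during which the arm holds its last target.

## Working session

There is one attempt and no reset: what is moved stays moved. The work goes in short steps, Python scripts to look and compute and a tool call to move; the robot and the scene stay as the last step left them, time stands still between calls to the robot, and variables do not carry over. Pictures are saved under pics/ and viewed, and the job is handed in when it is done.

Besides the shell and the picture viewer there is one more tool, called by a JSON object that holds its "name" and its "arguments". drive_tool: Moves the arm, as the interface text tells. Its arguments: {"type":"object","properties":{"slide":{"type":"array"},"turn":{"type":"array"},"gripper":{"type":"array"},"squeeze":{"type":"number"}},"required":["slide","turn","gripper"]}

```bash
ls; mkdir -p pics
python3 - <<'E'
from station import bot
import cv2
print(bot.hold_point_z, bot.get_obs())
for n in ["scene","top","wrist"]:
    c=bot.read_camera(n); cv2.imwrite(f"pics/{n}0.png",c["color"][:,:,::-1])
    print(n,c["fovy"],c["cx"],c["cy"],c["dist_coeffs"],c["R"],c["t"])
E
```

```text
pics
0.0187 {'t': 0.0, 'q': array([ 1.12688857,  0.47779714,  0.02234348,  1.55647066, -0.011483  ,
        1.10931727, -0.08308982]), 'joint_vel': array([ 0.00023338, -0.0012985 , -0.00013984, -0.00085723,  0.00022965,
       -0.00101495,  0.00244458]), 'joint_torque': array([-4.55990785e-04, -5.96448576e+01,  1.60801359e+00, -2.81199825e+01,
        1.23815631e-02,  9.36603727e-03,  2.73036352e-05]), 'eef_pos': array([ 0.22221121, -0.63673112,  0.23031969]), 'tool_rot': array([ 0.57596635,  0.40973538,  0.57710113, -0.40906475]), 'contact_force': array([0.14014032, 0.22837914, 0.14725407]), 'torque': array([-0.03429493,  0.0360465 ,  0.01170549]), 'gripper_width': 0.9980719819884722}
scene 42.91866047290629 321.4320901571692 243.56016649619195 [-0.15808825  0.          0.          0.          0.        ] [[ 0.9965147   0.08260159 -0.01163785]
 [ 0.04173864 -0.61453191 -0.78778704]
 [-0.07222429  0.78455561 -0.61583776]] [-0.58787145  0.03510556  1.65359463]
top 47.01931221758138 326.5144031656834 239.95599315980735 [-0.07788532  0.          0.          0.          0.        ] [[-0.02329926 -0.99968802  0.00899989]
 [-0.99446676  0.02225329 -0.10266768]
 [ 0.10243537 -0.01134217 -0.994675  ]] [-0.01138564  0.59004194  1.64617874]
wrist 64.79060817037465 318.93202874609744 239.39663562620214 [-0.07136853  0.          0.          0.          0.        ] [[ 0.32972019 -0.94407507 -0.00262005]
 [-0.89509601 -0.31349407  0.31705614]
 [-0.30014617 -0.10219461 -0.94840315]] [-0.67412898 -0.04138085  0.38110715]
```

View pics/scene0.png

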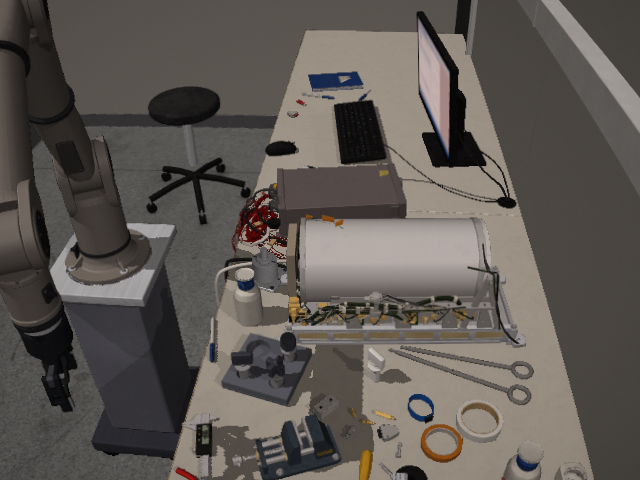

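View pics/top0.png

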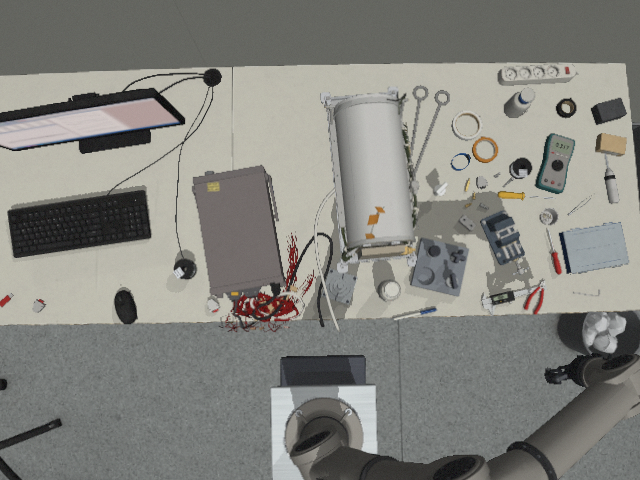

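View pics/wrist0.png

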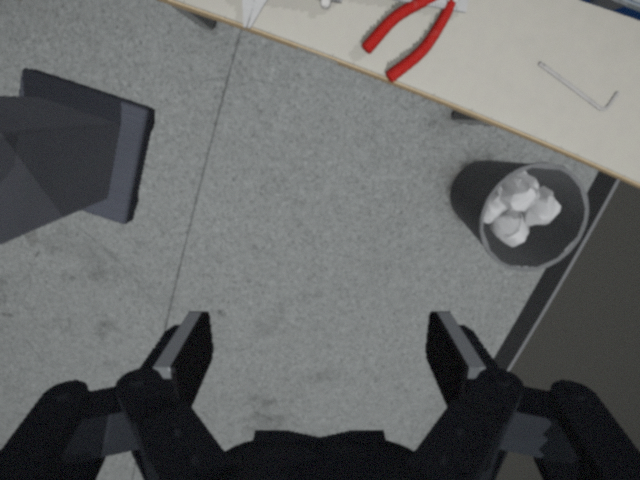

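Run:
```python
import cv2
a=cv2.imread("pics/top0.png")[225:325,310:480]; cv2.imwrite("pics/top0c.png",cv2.resize(a,None,fx=4.5,fy=4.5,interpolation=cv2.INTER_CUBIC))
a=cv2.imread("pics/scene0.png")[235:410,200:400]; cv2.imwrite("pics/scene0c.png",cv2.resize(a,None,fx=3.4,fy=3.4,interpolation=cv2.INTER_CUBIC))
```

```text
(no output)
```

View pics/top0c.png

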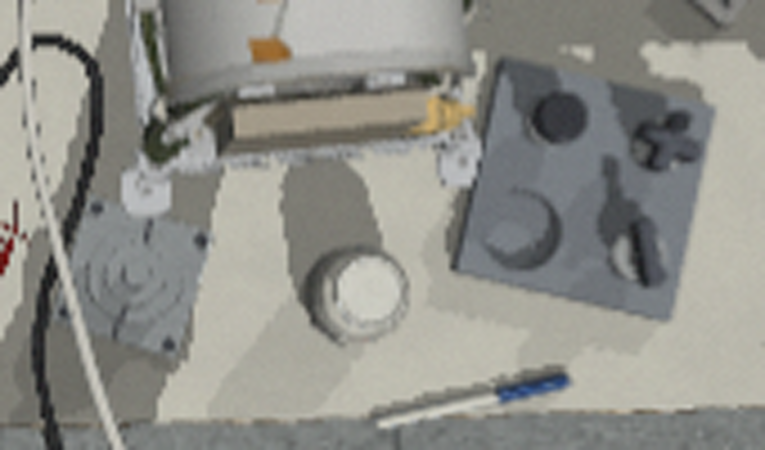

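View pics/scene0c.png

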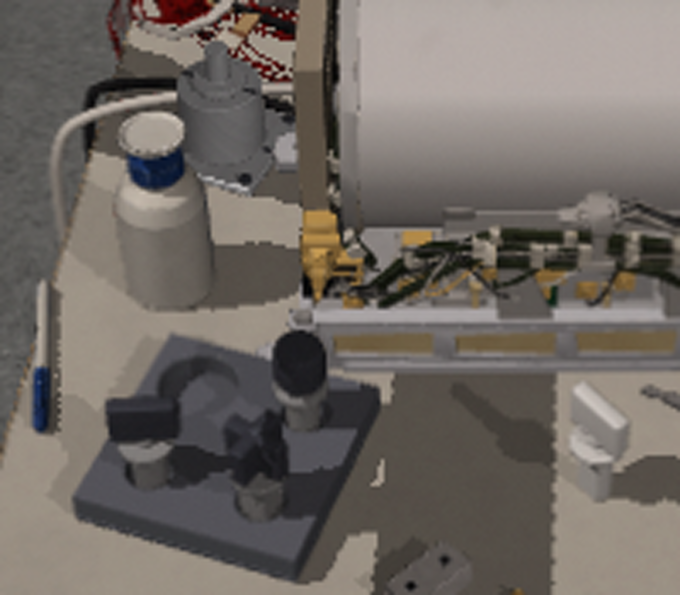

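```bash
cat > h.py <<'E'
import numpy as np, cv2
from station import bot
def K(c):
    f=240/np.tan(np.radians(c["fovy"])/2); return np.array([[f,0,c["cx"]],[0,f,c["cy"]],[0,0,1.]])
def ray(c,uv):
    p=cv2.undistortPoints(np.array(uv,float).reshape(-1,1,2),K(c),np.array(c["dist_coeffs"])).reshape(-1,2)
    R=np.array(c["R"]);t=np.array(c["t"])
    d=np.c_[p,np.ones(len(p))]@R; return -R.T@t, d
def onz(c,uv,z):
    C,d=ray(c,uv); return C+d*((z-C[2])/d[:,2])[:,None]
def proj(c,X):
    r,_=cv2.Rodrigues(np.array(c["R"])); return cv2.projectPoints(np.array(X,float).reshape(-1,3),r,np.array(c["t"]),K(c),np.array(c["dist_coeffs"]))[0].reshape(-1,2)
def crop(c,x0,x1,y0,y1,f,name):
    cv2.imwrite(name,cv2.resize(np.ascontiguousarray(c["color"][y0:y1,x0:x1,::-1]),None,fx=f,fy=f,interpolation=cv2.INTER_CUBIC))
E
python3 - <<'E'
from h import *
c=bot.read_camera("top"); print(-c["R"].T@c["t"])
f=lambda l:[(x/4.5+310,y/4.5+225) for x,y in l]
np.set_printoptions(precision=4,suppress=True)
print("disc",onz(c,f([(128,280)]),.068), "marks",onz(c,f([(148,232),(118,325)]),.03))
S=onz(c,f([(500,60),(712,105),(668,318),(455,268)]),.023);print("stand",S,S.mean(0))
print("dish",onz(c,f([(522,228)]),.023),"Thandle",onz(c,f([(640,242)]),.086),onz(c,f([(618,160),(655,285)]),.086))
print("bottle",onz(c,f([(370,288)]),.139))
E
```

```text
[ 0.41788489 -0.00584122  1.69809354]
disc [[ 0.445  -0.0563  0.068 ]] marks [[ 0.4774 -0.0717  0.03  ]
 [ 0.4157 -0.05    0.03  ]]
stand [[ 0.5889 -0.315   0.023 ]
 [ 0.5548 -0.4594  0.023 ]
 [ 0.411  -0.4224  0.023 ]
 [ 0.4484 -0.2788  0.023 ]] [ 0.5008 -0.3689  0.023 ]
dish [[ 0.4743 -0.3253  0.023 ]] Thandle [[ 0.4611 -0.3905  0.086 ]] [[ 0.515  -0.3784  0.086 ]
 [ 0.4329 -0.3991  0.086 ]]
bottle [[ 0.4351 -0.2058  0.139 ]]
```

Run:
```python
from h import *
from scipy.spatial.transform import Rotation as Ro
np.set_printoptions(precision=4,suppress=True)
o=bot.get_obs(); q=o["tool_rot"]; T=Ro.from_quat(q,scalar_first=True).as_matrix(); print(T)
c=bot.read_camera("wrist"); C=-c["R"].T@c["t"]; print(C, T.T@(C-o["eef_pos"]), T.T@c["R"].T)
print("q",o["q"])
```

```text
[[-0.0004  0.9441  0.3295]
 [ 0.001   0.3295 -0.9441]
 [-1.     -0.0001 -0.0011]]
[ 0.2997 -0.6106  0.3731] [-0.1424  0.0817  0.0004] [[ 0.001  -0.3169  0.9484]
 [ 0.0002 -0.9484 -0.3169]
 [ 1.      0.0005 -0.0009]]
q [ 1.1269  0.4775  0.0224  1.556  -0.0115  1.1093 -0.0831]
```

{"name": "drive_tool", "arguments": {"slide": [[30, 25, 20], [70, 60, 40], [110, 100, 60], [150, 135, 60], [190, 170, 60], [230, 205, 60], [258, 228, 60], [268, 237, 60], [268, 237, 60]], "turn": [[0, 0, 0], [0, 0, 0], [0, 0, 0], [0, 0, 0], [0, 0, 0], [0, 0, 0], [0, 0, 0], [0, 0, 0], [0, 0, 0]], "gripper": [0.7, 0.7, 0.7, 0.7, 0.7, 0.7, 0.7, 0.7, 0.7]}}

```text
t: 1.15
eef_pos: [0.4946, -0.395, 0.2906]
tool_rot: [0.578, 0.408, 0.579, -0.406]
contact_force: [-0.1, -0.5, -0.7]
gripper_width: 0.701
```

Run:
```python
from h import *
o=bot.get_obs();print(o["t"],o["eef_pos"],o["tool_rot"],o["q"],o["gripper_width"])
c=bot.read_camera("wrist"); np.savez("w1.npz",**{k:c[k] for k in c}); crop(c,0,640,0,480,1,"pics/w1.png")
```

```text
1.15 [ 0.49461927 -0.39501308  0.29061516] [ 0.57800532  0.40811827  0.57854384 -0.40575406] [ 0.65421123  0.36543638 -0.10291043  1.58523053  0.03586223  1.1934895
 -0.68160424] 0.7006138710701902
```

View pics/w1.png

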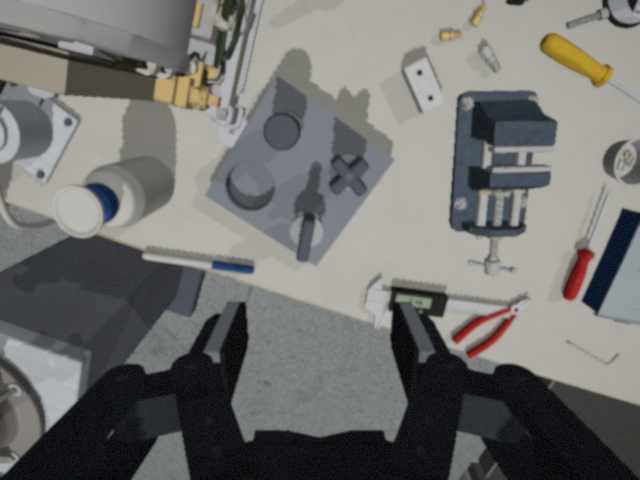

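Run:
```python
from h import *
c=dict(np.load("w1.npz")); crop(c,190,400,65,275,3.5,"pics/w1c.png"); crop(c,0,220,60,230,3.5,"pics/w1d.png")
```

```text
(no output)
```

View pics/w1c.png

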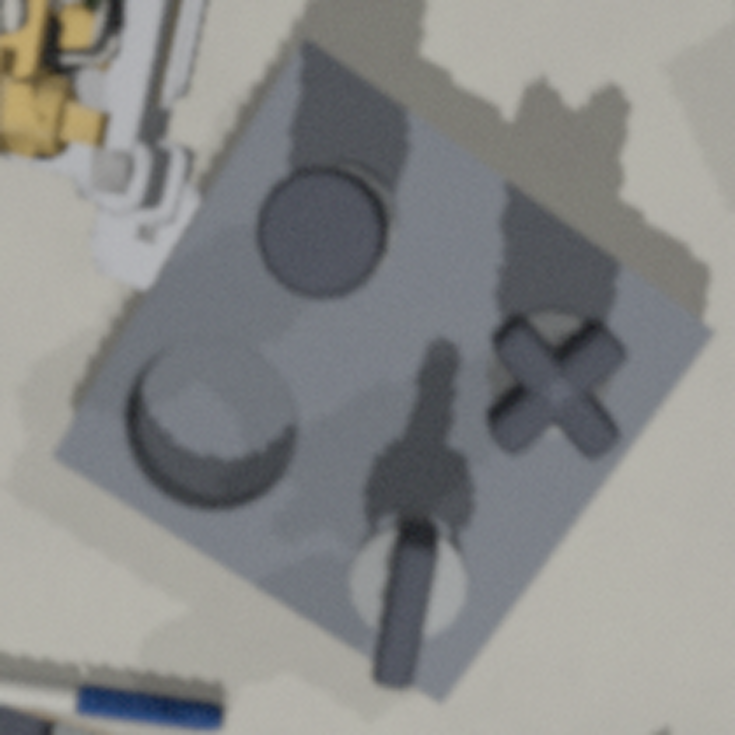

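View pics/w1d.png

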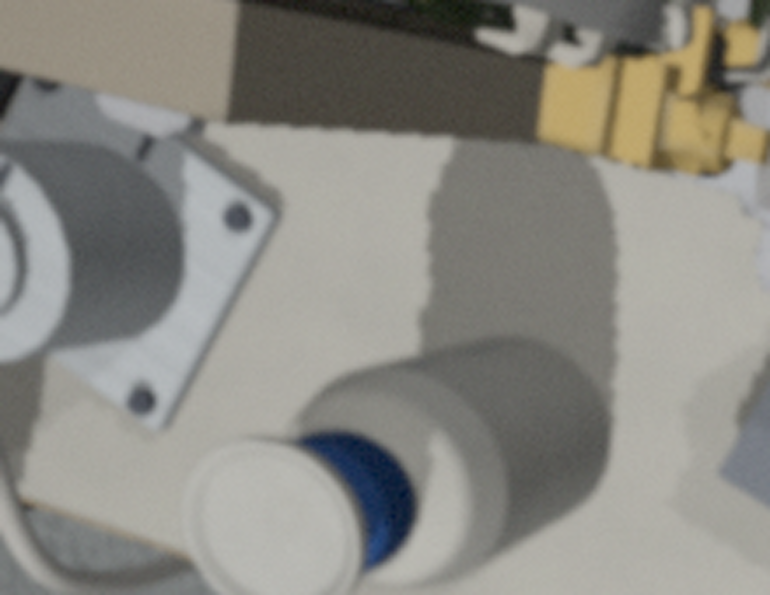

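Run:
```python
from h import *
np.set_printoptions(precision=4,suppress=True)
c=dict(np.load("w1.npz")); f=lambda l,s=3.5,o=(190,65):[(x/s+o[0],y/s+o[1]) for x,y in l]
S=onz(c,f([(305,40),(713,330),(440,702),(55,455)]),.023);print(S,S.mean(0),np.linalg.norm(np.diff(S,axis=0),axis=1))
e=S[0]-S[3]; print("edge ang",np.degrees(np.arctan2(*(S[0]-S[3])[1::-1])),np.degrees(np.arctan2(*(S[2]-S[3])[1::-1])))
print("dish",onz(c,f([(212,421)]),.023))
H=onz(c,f([(403,545),(436,545),(376,682),(410,685)]),.086);print("handle",H,H.mean(0))
d=(H[0]+H[1]-H[2]-H[3])/2;print(np.linalg.norm(d),np.degrees(np.arctan2(d[1],d[0])))
print("round",onz(c,f([(322,232)]),.086),"cross",onz(c,f([(560,388)]),.086), "bottle", onz(c,[(78,209)],.139))
g=lambda l:f(l,3.5,(0,60))
print("flange corner",onz(c,g([(278,210),(158,428)]),.008), "box bottom",onz(c,g([(230,122),(540,138)]),.1),onz(c,g([(230,122),(540,138)]),.05))
```

```text
[[ 0.5923 -0.3143  0.023 ]
 [ 0.5554 -0.4578  0.023 ]
 [ 0.4113 -0.4202  0.023 ]
 [ 0.4493 -0.2772  0.023 ]] [ 0.5021 -0.3674  0.023 ] [0.1482 0.1489 0.1479]
edge ang -14.525978929164445 -104.85207156472747
dish [[ 0.4764 -0.3213  0.023 ]]
handle [[ 0.4759 -0.3874  0.086 ]
 [ 0.4789 -0.3958  0.086 ]
 [ 0.4355 -0.3933  0.086 ]
 [ 0.4379 -0.4026  0.086 ]] [ 0.4571 -0.3948  0.086 ]
0.04117520126836781 8.86436678767323
round [[ 0.5469 -0.3409  0.086 ]] cross [[ 0.5302 -0.4121  0.086 ]] bottle [[ 0.4368 -0.2043  0.139 ]]
flange corner [[ 0.4797 -0.1163  0.008 ]
 [ 0.3957 -0.087   0.008 ]] box bottom [[ 0.5166 -0.155   0.1   ]
 [ 0.5374 -0.2313  0.1   ]] [[ 0.5084 -0.123   0.05  ]
 [ 0.5322 -0.2107  0.05  ]]
```

{"name": "drive_tool", "arguments": {"slide": [[-8, 45, 10], [-15, 90, 10], [-22, 135, 10], [-30, 180, 10], [-37, 225, 10], [-45, 270, 10], [-50, 310, 10], [-52, 337, 10], [-52, 337, 10], [-52, 337, 10]], "turn": [[0, 0, 0], [0, 0, 0], [0, 0, 0], [0, 0, 0], [0, 0, 0], [0, 0, 0], [0, 0, 0], [0, 0, 0], [0, 0, 0], [0, 0, 0]], "gripper": [0.6, 0.6, 0.6, 0.6, 0.6, 0.6, 0.6, 0.6, 0.6, 0.6]}}

```text
t: 2.2
eef_pos: [0.4398, -0.0623, 0.3008]
tool_rot: [0.577, 0.409, 0.577, -0.408]
contact_force: [0.2, 0.1, -0.2]
gripper_width: 0.597
```

Run:
```python
from h import *
o=bot.get_obs();print(o["t"],o["eef_pos"],o["tool_rot"],o["q"],o["gripper_width"])
c=bot.read_camera("wrist"); np.savez("w2.npz",**{k:c[k] for k in c}); crop(c,0,640,0,480,1,"pics/w2.png")
```

```text
2.2 [ 0.43979985 -0.06225682  0.30075143] [ 0.57707654  0.40869378  0.57731041 -0.40824594] [ 0.32345779  0.04143942 -0.32985011  1.96918471  0.01403426  1.1331377
 -1.24380338] 0.596856822571944
```

View pics/w2.png

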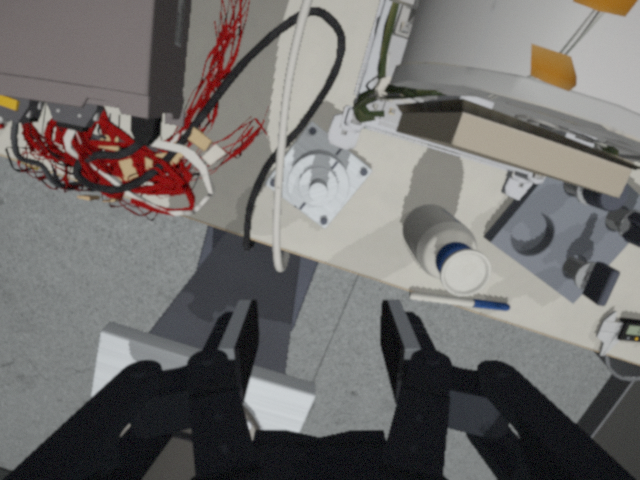

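Run:
```python
from h import *
c=dict(np.load("w2.npz")); crop(c,230,400,110,280,4.4,"pics/w2c.png")
```

```text
(no output)
```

View pics/w2c.png

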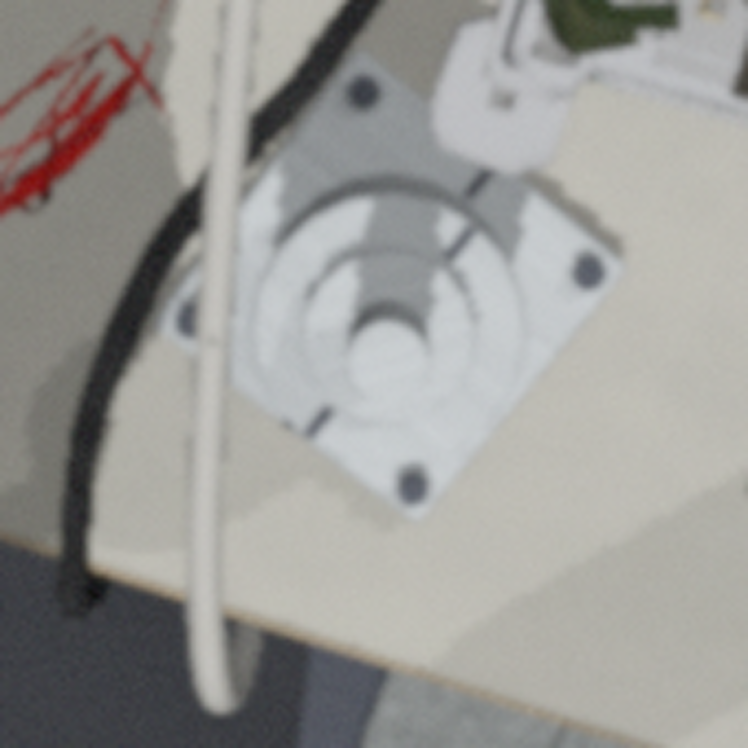

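Run:
```python
from h import *
np.set_printoptions(precision=4,suppress=True)
c=dict(np.load("w2.npz")); f=lambda l,s=4.4,o=(230,110):[(x/s+o[0],y/s+o[1]) for x,y in l]
print("knob",onz(c,f([(389,361)]),.096),"disc",onz(c,f([(391,337)]),.068),"rim",onz(c,f([(390,325)]),.062))
S=onz(c,f([(360,52),(625,258),(415,518),(163,308)]),.008);print("flange",S,S.mean(0))
M=onz(c,f([(483,186),(318,424)]),.008);print("marks",M,M.mean(0),np.degrees(np.arctan2(*(M[0]-M[1])[1::-1])))
M=onz(c,f([(450,257),(472,228)]),.062);print("rimmark",M,np.degrees(np.arctan2(*(M[1]-M[0])[1::-1])))
for k in range(2): print(np.degrees(np.arctan2(*(S[1]-S[2])[1::-1])),np.degrees(np.arctan2(*(S[0]-S[3])[1::-1])))
# cable triangulation
t=bot.read_camera("top")
def tri(p,q):
    C1,d1=ray(c,[p]);C2,d2=ray(t,[q]);d1=d1[0];d2=d2[0]
    s=np.linalg.lstsq(np.c_[d1,-d2],C2-C1,rcond=None)[0]; a=C1+d1*s[0];b=C2+d2*s[1];return a,b
# for wrist cable points, candidates across heights projected in top
for z in [0,.05,.1,.15,.2]:
    P=onz(c,f([(230,100),(212,340),(205,560),(215,700)]),z);print(z,P[:,:2].ravel(),proj(t,P).ravel())
crop(t,300,380,220,340,5,"pics/t2.png")
```

```text
knob [[ 0.4511 -0.0577  0.096 ]] disc [[ 0.4512 -0.0581  0.068 ]] rim [[ 0.4527 -0.0573  0.062 ]]
flange [[ 0.5064 -0.0302  0.008 ]
 [ 0.4806 -0.1122  0.008 ]
 [ 0.3959 -0.0844  0.008 ]
 [ 0.428  -0.0026  0.008 ]] [ 0.4527 -0.0573  0.008 ]
marks [[ 0.4855 -0.0709  0.008 ]
 [ 0.412  -0.051   0.008 ]] [ 0.4487 -0.061   0.008 ] -15.099481393437584
rimmark [[ 0.472  -0.065   0.062 ]
 [ 0.4798 -0.0674  0.062 ]] -17.428289598183724
-18.12178982863359 -19.40972565793933
-18.12178982863359 -19.40972565793933
0 [ 0.4838 -0.0023  0.4225 -0.017   0.3624 -0.0339  0.3228 -0.0493] [319.9075 275.3598 325.1286 295.2581 331.119  314.8396 336.4876 327.7833]
0.05 [ 0.4876 -0.0061  0.4332 -0.0191  0.3799 -0.0341  0.3447 -0.0478] [321.0852 273.4273 325.8583 291.6007 331.3316 309.4782 336.235  321.2931]
0.1 [ 0.4913 -0.0098  0.4438 -0.0212  0.3973 -0.0343  0.3666 -0.0462] [322.3357 271.3752 326.6326 287.7187 331.557  303.7896 335.9668 314.408 ]
0.15 [ 0.495  -0.0136  0.4545 -0.0233  0.4147 -0.0345  0.3885 -0.0447] [323.6661 269.1922 327.4559 283.5911 331.7964 297.7433 335.6817 307.0913]
0.2 [ 0.4988 -0.0173  0.4651 -0.0254  0.4322 -0.0346  0.4104 -0.0431] [325.0841 266.8652 328.3329 279.1937 332.0512 291.3048 335.3779 299.3018]
```

View pics/t2.png

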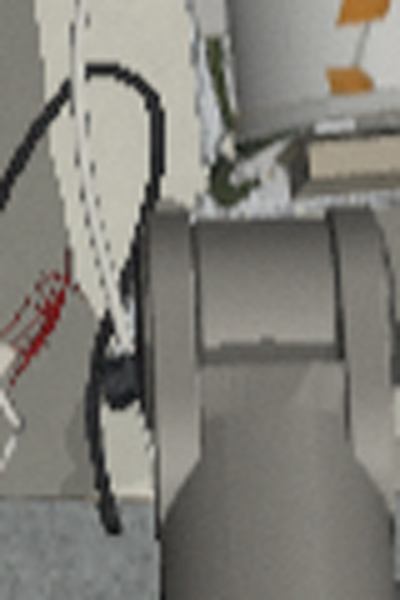

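Run:
```python
from h import *
np.set_printoptions(precision=1,suppress=True)
c=dict(np.load("w2.npz")); f=lambda l,s=4.4,o=(230,110):[(x/s+o[0],y/s+o[1]) for x,y in l]
t=bot.read_camera("scene")
for z in [0,.02,.04,.06,.08,.1,.12]:
    P=onz(c,f([(230,100),(212,340),(205,560),(215,700)]),z);print(z,proj(t,P).ravel())
a=cv2.imread("pics/scene0.png")[240:350,200:310]; cv2.imwrite("pics/s0d.png",cv2.resize(a,None,fx=5,fy=5,interpolation=cv2.INTER_CUBIC))
```

```text
0 [281.5 265.  257.7 267.5 234.2 270.6 218.3 273.7]
0.02 [281.6 259.5 258.7 261.9 236.1 264.9 220.7 267.9]
0.04 [281.6 254.  259.7 256.3 237.9 259.1 223.2 261.9]
0.06 [281.7 248.4 260.7 250.5 239.8 253.2 225.7 255.9]
0.08 [281.8 242.6 261.7 244.7 241.8 247.3 228.3 249.8]
0.1 [281.9 236.8 262.8 238.8 243.8 241.2 230.9 243.6]
0.12 [282.  230.9 263.8 232.7 245.8 235.  233.6 237.2]
```

View pics/s0d.png

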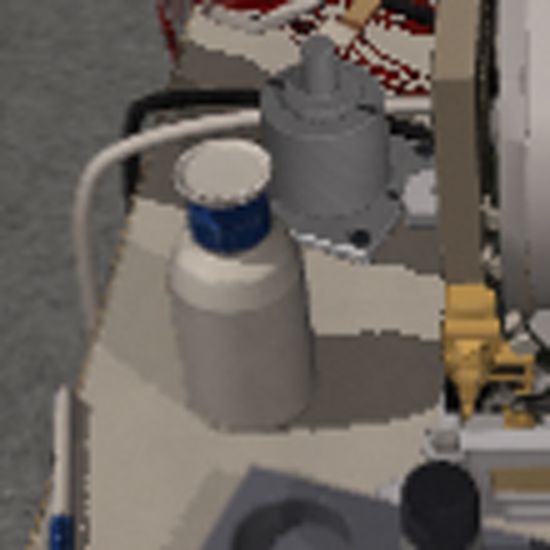

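{"name": "drive_tool", "arguments": {"slide": [[5, 2, -40], [11, 4, -85], [11.5, 4.5, -130], [11.5, 4.5, -165], [11.5, 4.5, -190], [11.5, 4.5, -207], [11.5, 4.5, -218], [11.5, 4.5, -226], [11.5, 4.5, -226], [11.5, 4.5, -226]], "turn": [[0, 0, 0], [0, 0, 0], [0, 0, 0], [0, 0, 0], [0, 0, 0], [0, 0, 0], [0, 0, 0], [0, 0, 0], [0, 0, 0], [0, 0, 0]], "gripper": [0.6, 0.6, 0.6, 0.6, 0.6, 0.6, 0.6, 0.6, 0.6, 0.6]}}

```text
t: 3.35
eef_pos: [0.452, -0.0586, 0.075]
tool_rot: [0.577, 0.41, 0.577, -0.409]
contact_force: [0.4, 0.3, 0.1]
gripper_width: 0.599
```

Run:
```python
from h import *
o=bot.get_obs();print(o["t"],o["eef_pos"],o["contact_force"])
c=bot.read_camera("wrist"); crop(c,0,640,0,480,1,"pics/w3.png")
```

```text
3.35 [ 0.45204254 -0.0585998   0.07504573] [0.39898631 0.31850287 0.1231529 ]
```

View pics/w3.png

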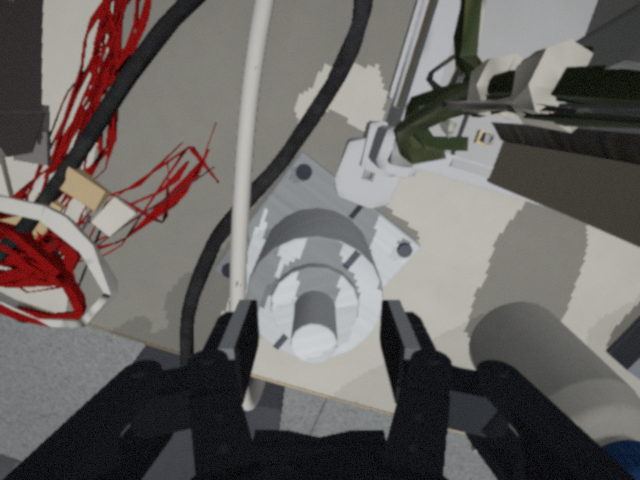

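{"name": "drive_tool", "arguments": {"slide": [[0, 0, 0], [0, 0, 0], [0, 0, 0], [0, 0, 0], [0, 0, 0], [0, 0, 0], [0, 0, 0], [0, 0, 0]], "turn": [[0, 0, 0], [0, 0, 0], [0, 0, 0], [0, 0, 0], [0, 0, 0], [0, 0, 0], [0, 0, 0], [0, 0, 0]], "gripper": [0, 0, 0, 0, 0, 0, 0, 0], "squeeze": 35}}

```text
t: 4.2
eef_pos: [0.4526, -0.0583, 0.0758]
tool_rot: [0.577, 0.41, 0.576, -0.408]
contact_force: [-0.9, -0.0, 6.8]
gripper_width: 0.183
```

{"name": "drive_tool", "arguments": {"slide": [[0, 0, 5], [0, 0, 15], [0, 0, 30], [0, 0, 55], [0, 0, 85], [0, 0, 120], [0, 0, 155], [0, 0, 175], [0, 0, 180]], "turn": [[0, 0, 0], [0, 0, 0], [0, 0, 0], [0, 0, 0], [0, 0, 0], [0, 0, 0], [0, 0, 0], [0, 0, 0], [0, 0, 0]], "gripper": [0, 0, 0, 0, 0, 0, 0, 0, 0]}}

```text
t: 5.1
eef_pos: [0.4538, -0.0584, 0.2589]
tool_rot: [0.579, 0.411, 0.575, -0.408]
contact_force: [-0.4, -0.0, -0.3]
gripper_width: 0.185
```

Run:
```python
from h import *
o=bot.get_obs();print(o["t"],o["eef_pos"],o["contact_force"])
c=bot.read_camera("wrist"); np.savez("w4.npz",**{k:c[k] for k in c});crop(c,0,640,0,480,1,"pics/w4.png"); crop(c,220,400,100,300,3,"pics/w4c.png")
```

```text
5.1 [ 0.45384172 -0.05835617  0.25885872] [-0.4424673  -0.00430601 -0.27854193]
```

View pics/w4.png

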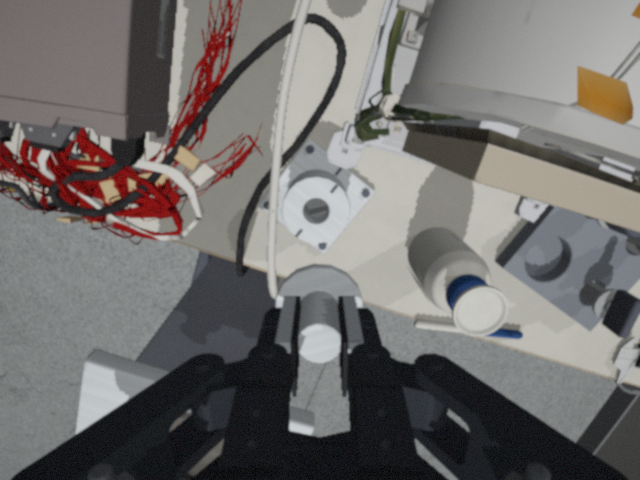

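View pics/w4c.png

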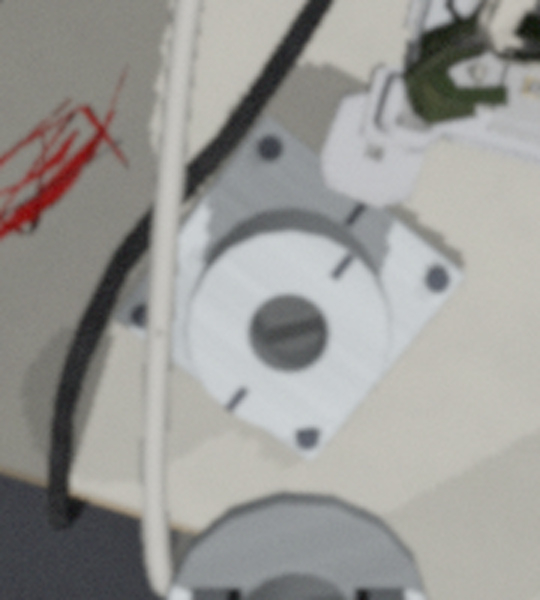

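Run:
```python
from h import *
np.set_printoptions(precision=4,suppress=True)
c=dict(np.load("w4.npz")); f=lambda l,s=3.,o=(220,100):[(x/s+o[0],y/s+o[1]) for x,y in l]
print("bore",onz(c,f([(289,332)]),.062))
M=onz(c,f([(334,276),(354,254),(230,408),(243,391)]),.062);print(M)
a=(M[0]+M[1])/2;b=(M[2]+M[3])/2;print(a,b,(a+b)/2,np.degrees(np.arctan2(*(a-b)[1::-1])))
M=onz(c,f([(346,221),(365,207)]),.008);print("flange mark",M)
print("slot",[ np.degrees(np.arctan2(*(p[0]-p[1])[1::-1])) for p in [onz(c,f([(322,322),(258,340)]),.038)]])
g=c["color"][195:225,300:335].astype(float); g=np.clip((g-30)*2.5,0,255).astype(np.uint8)
cv2.imwrite("pics/bore.png",cv2.resize(g[:,:,::-1],None,fx=16,fy=16,interpolation=cv2.INTER_CUBIC))
```

```text
bore [[ 0.451  -0.0574  0.062 ]]
[[ 0.472  -0.0645  0.062 ]
 [ 0.4803 -0.0679  0.062 ]
 [ 0.4217 -0.0479  0.062 ]
 [ 0.4283 -0.05    0.062 ]]
[ 0.4761 -0.0662  0.062 ] [ 0.425 -0.049  0.062] [ 0.4506 -0.0576  0.062 ] -18.642423175285977
flange mark [[ 0.4822 -0.0671  0.008 ]
 [ 0.489  -0.0716  0.008 ]]
slot [np.float64(-54.607672717139494)]
```

View pics/bore.png

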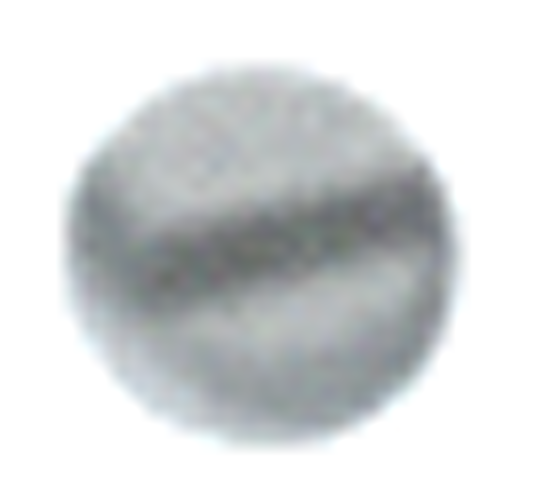

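{"name": "drive_tool", "arguments": {"slide": [[2, -30, 0], [6, -75, 0], [10, -120, 0], [14, -165, 0], [19, -210, 0], [22, -245, 0], [23, -263, -20], [23, -263, -50], [23, -263, -50], [23, -263, -50]], "turn": [[0, 0, 0], [0, 0, 0], [0, 0, 0], [0, 0, 0], [0, 0, 0], [0, 0, 0], [0, 0, 0], [0, 0, 0], [0, 0, 0], [0, 0, 0]], "gripper": [0, 0, 0, 0, 0, 0, 0, 0, 0, 0]}}

```text
t: 6.15
eef_pos: [0.4757, -0.3205, 0.2068]
tool_rot: [0.577, 0.41, 0.577, -0.408]
contact_force: [0.1, -0.5, 0.6]
gripper_width: 0.186
```

Run:
```python
from h import *
np.set_printoptions(precision=4,suppress=True)
o=bot.get_obs();print(o["t"],o["eef_pos"],o["contact_force"],o["q"])
c=bot.read_camera("wrist"); np.savez("w5.npz",**{k:c[k] for k in c});crop(c,0,640,0,480,1,"pics/w5.png")
print(proj(c,[[.4755,-.321,.023],[.4757,-.3945,.086]]))
```

```text
6.15 [ 0.4757 -0.3205  0.2068] [ 0.1467 -0.505   0.5556] [ 0.6063  0.3417 -0.1501  1.8216  0.0562  0.9811 -0.7997]
[[319.5983 211.2997]
 [411.797  263.0623]]
```

View pics/w5.png

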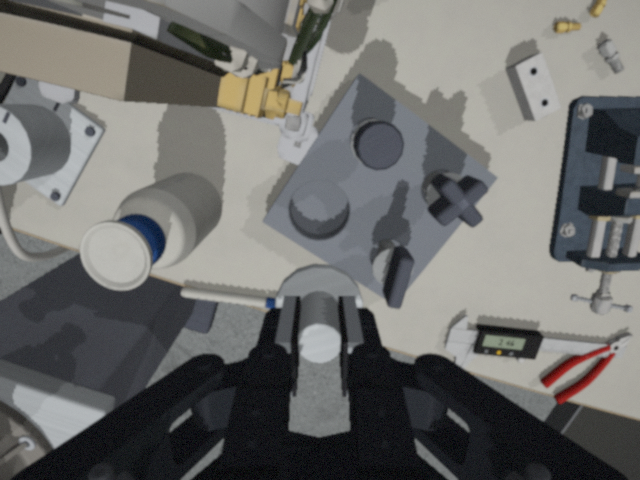

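{"name": "drive_tool", "arguments": {"slide": [[1, -1, -25], [1, -1, -60], [1, -1, -100], [1, -1, -135], [1, -1, -155], [1, -1, -167], [1, -1, -175], [1, -1, -178], [1, -1, -179], [1, -1, -179]], "turn": [[0, 0, 0], [0, 0, 0], [0, 0, 0], [0, 0, 0], [0, 0, 0], [0, 0, 0], [0, 0, 0], [0, 0, 0], [0, 0, 0], [0, 0, 0]], "gripper": [0, 0, 0, 0, 0, 0, 0, 0, 0, 0]}}

```text
t: 7.2
eef_pos: [0.4783, -0.3221, 0.0301]
tool_rot: [0.579, 0.41, 0.575, -0.407]
contact_force: [-0.3, -0.4, -1.5]
gripper_width: 0.185
```

Run:
```python
from h import *
c=bot.read_camera("wrist"); crop(c,0,640,0,480,1,"pics/w6.png")
```

View pics/w6.png

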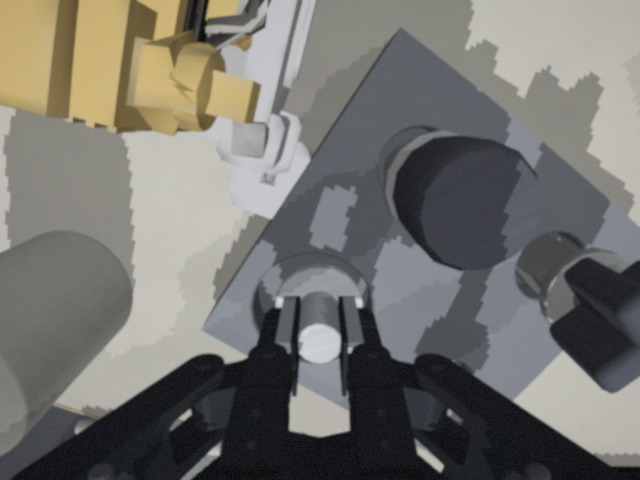

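{"name": "drive_tool", "arguments": {"slide": [[-1, 0, -2], [-1, 0, -3], [-1, 0, -3], [-1, 0, -3], [-1, 0, -3], [-1, 0, -3], [-1, 0, -3]], "turn": [[0, 0, 0], [0, 0, 0], [0, 0, 0], [0, 0, 0], [0, 0, 0], [0, 0, 0], [0, 0, 0]], "gripper": [0, 0, 0.25, 0.4, 0.4, 0.4, 0.4]}}

```text
t: 7.95
eef_pos: [0.4772, -0.3221, 0.0271]
tool_rot: [0.579, 0.41, 0.575, -0.407]
contact_force: [0.2, -0.5, 0.5]
gripper_width: 0.405
```

{"name": "drive_tool", "arguments": {"slide": [[0, 0, 8], [0, 0, 25], [0, 0, 60], [0, 0, 100], [-3, -15, 140], [-8, -40, 165], [-13, -65, 170], [-15, -72, 170], [-15, -72, 170]], "turn": [[0, 0, 0], [0, 0, 0], [0, 0, 0], [0, 0, 0], [0, 0, 0], [0, 0, 0], [0, 0, 0], [0, 0, 0], [0, 0, 0]], "gripper": [0.4, 0.45, 0.5, 0.5, 0.5, 0.5, 0.5, 0.5, 0.5]}}

```text
t: 8.85
eef_pos: [0.4613, -0.3949, 0.1969]
tool_rot: [0.578, 0.411, 0.575, -0.408]
contact_force: [0.6, 0.8, -0.4]
gripper_width: 0.505
```

Run:
```python
from h import *
np.set_printoptions(precision=4,suppress=True)
o=bot.get_obs();print(o["t"],o["eef_pos"],o["tool_rot"],o["contact_force"],o["q"])
c=bot.read_camera("wrist"); np.savez("w7.npz",**{k:c[k] for k in c});crop(c,0,640,0,480,1,"pics/w7.png");crop(c,180,420,120,300,3.2,"pics/w7c.png")
```

```text
8.85 [ 0.4613 -0.3949  0.1969] [ 0.5782  0.4108  0.5747 -0.4082] [ 0.5585  0.8489 -0.449 ] [ 0.704   0.4019 -0.1257  1.7557  0.0547  0.9824 -0.6774]
```

View pics/w7.png

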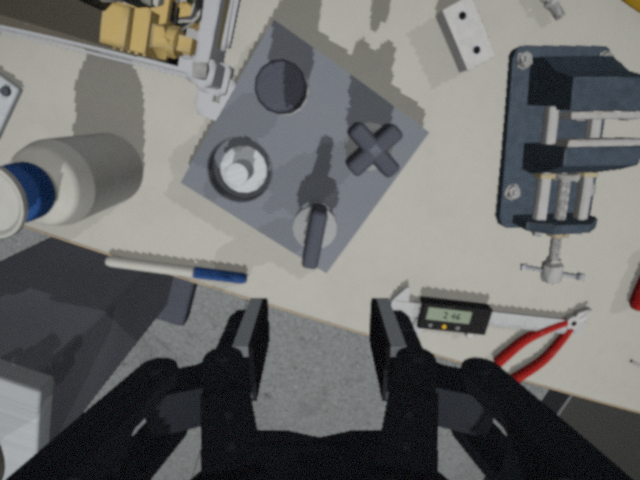

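View pics/w7c.png

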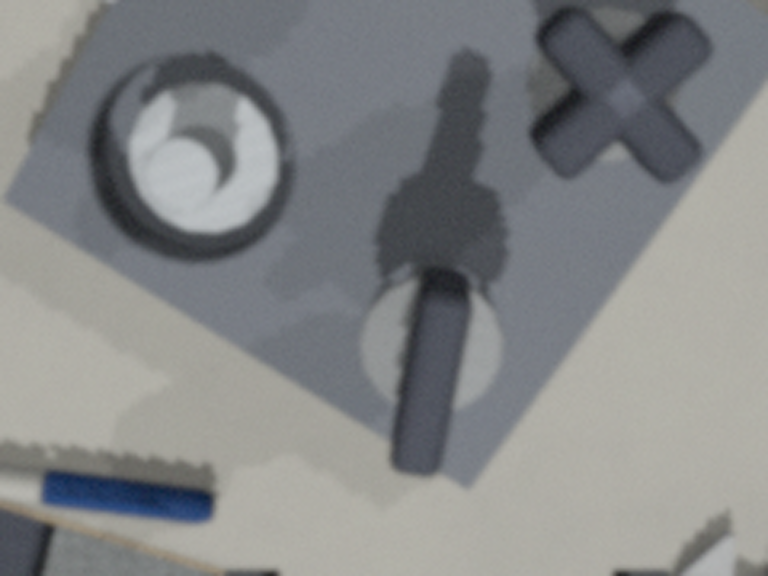

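Run:
```python
from h import *
np.set_printoptions(precision=4,suppress=True)
c=dict(np.load("w7.npz")); f=lambda l,s=3.2,o=(180,120):[(x/s+o[0],y/s+o[1]) for x,y in l]
H=onz(c,f([(423,296),(470,299),(393,470),(439,473)]),.086);print("handle",H,H.mean(0))
d=(H[0]+H[1]-H[2]-H[3])/2;w=(H[0]-H[1]+H[2]-H[3])/2;print(np.linalg.norm(d),np.degrees(np.arctan2(d[1],d[0])),np.linalg.norm(w))
print("collar",onz(c,f([(430,345)]),.052))
```

```text
handle [[ 0.4762 -0.3851  0.086 ]
 [ 0.4789 -0.3949  0.086 ]
 [ 0.4357 -0.3918  0.086 ]
 [ 0.4384 -0.4018  0.086 ]] [ 0.4573 -0.3934  0.086 ]
0.04106750824007681 9.585256750349178 0.010294494904056603
collar [[ 0.4567 -0.393   0.052 ]]
```

{"name": "drive_tool", "arguments": {"slide": [[-4, 1, -20], [-4, 1, -50], [-4, 1, -80], [-4, 1, -105], [-4, 1, -122], [-4, 1, -132], [-4, 1, -138], [-4, 1, -139], [-4, 1, -139]], "turn": [[0, 0.003, -0.08], [0, 0.006, -0.167], [0, 0.006, -0.167], [0, 0.006, -0.167], [0, 0.006, -0.167], [0, 0.006, -0.167], [0, 0.006, -0.167], [0, 0.006, -0.167], [0, 0.006, -0.167]], "gripper": [0.5, 0.5, 0.5, 0.5, 0.5, 0.5, 0.5, 0.5, 0.5]}}

```text
t: 9.8
eef_pos: [0.4583, -0.3922, 0.0579]
tool_rot: [0.541, 0.456, 0.541, -0.455]
contact_force: [0.4, -0.1, 0.1]
gripper_width: 0.502
```

Run:
```python
from h import *
np.set_printoptions(precision=4,suppress=True)
c=bot.read_camera("wrist"); crop(c,0,640,0,480,1,"pics/w8.png")
```

```text
(no output)
```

View pics/w8.png

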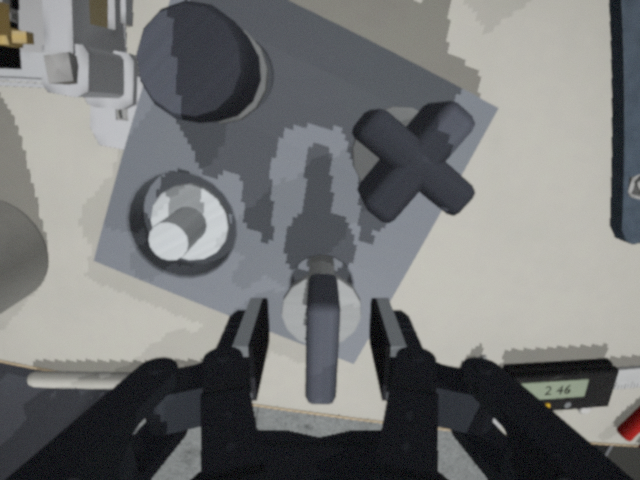

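{"name": "drive_tool", "arguments": {"slide": [[0, 0, 0], [0, 0, 0], [0, 0, 0], [0, 0, 0], [0, 0, 0], [0, 0, 0], [0, 0, 0]], "turn": [[0, 0, 0], [0, 0, 0], [0, 0, 0], [0, 0, 0], [0, 0, 0], [0, 0, 0], [0, 0, 0]], "gripper": [0, 0, 0, 0, 0, 0, 0], "squeeze": 50}}

```text
t: 10.55
eef_pos: [0.4589, -0.3928, 0.059]
tool_rot: [0.541, 0.456, 0.54, -0.455]
contact_force: [-1.3, 0.2, 6.5]
gripper_width: 0.136
```

{"name": "drive_tool", "arguments": {"slide": [[0, 0, 6], [0, 0, 20], [0, 0, 40], [0, 0, 70], [0, 0, 105], [0, 0, 140], [0, 0, 170], [0, 0, 190], [0, 0, 190]], "turn": [[0, 0, 0], [0, 0, 0], [0, 0, 0], [0, 0, 0], [0, 0, 0], [0, 0, 0], [0, 0, 0], [0, 0, 0], [0, 0, 0]], "gripper": [0, 0, 0, 0, 0, 0, 0, 0, 0]}}

```text
t: 11.45
eef_pos: [0.4603, -0.3939, 0.2532]
tool_rot: [0.544, 0.456, 0.538, -0.455]
contact_force: [0.0, 0.7, -1.8]
gripper_width: 0.131
```

Run:
```python
from h import *
from scipy.spatial.transform import Rotation as Ro
np.set_printoptions(precision=4,suppress=True)
o=bot.get_obs();print(o["t"],o["eef_pos"],o["contact_force"],o["q"]);print(Ro.from_quat(o["tool_rot"],scalar_first=True).as_matrix())
c=bot.read_camera("wrist"); np.savez("w9.npz",**{k:c[k] for k in c});crop(c,0,640,0,480,1,"pics/w9.png")
```

```text
11.45 [ 0.4603 -0.3939  0.2532] [ 0.0298  0.7386 -1.8026] [ 0.6754  0.3425 -0.09    1.7052  0.0335  1.0867 -0.8253]
[[ 0.0075  0.9855  0.1694]
 [-0.0044  0.1695 -0.9855]
 [-1.      0.0066  0.0056]]
```

View pics/w9.png

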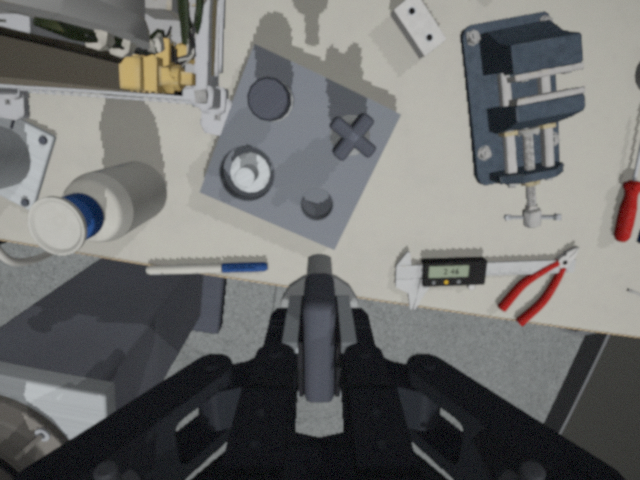

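Run:
```python
from h import *
c=dict(np.load("w9.npz")); crop(c,270,370,240,420,4,"pics/w9c.png")
```

```text
(no output)
```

View pics/w9c.png

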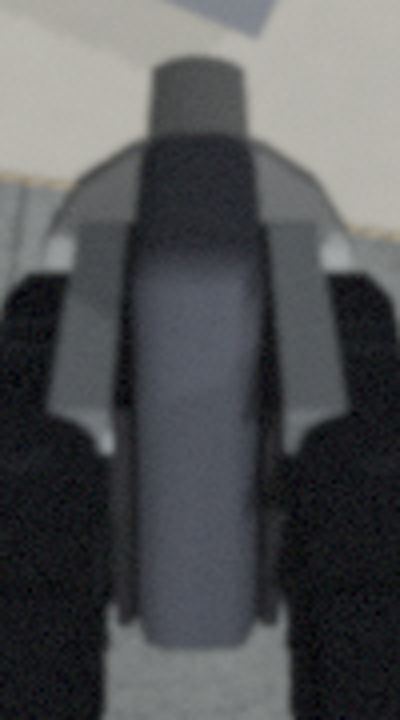

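```bash
cat >> h.py <<'E'
from scipy.spatial.transform import Rotation as Ro
def toolray(c,uv,xt,o=None):
    o=o or bot.get_obs(); T=Ro.from_quat(o["tool_rot"],scalar_first=True).as_matrix()
    C,d=ray(c,uv); C=T.T@(C-o["eef_pos"]); d=d@T
    return C+d*((xt-C[0])/d[:,0])[:,None]
E
python3 - <<'E'
from h import *
np.set_printoptions(precision=4,suppress=True)
c=dict(np.load("w9.npz")); f=lambda l,s=4.,o=(270,240):[(x/s+o[0],y/s+o[1]) for x,y in l]
print(toolray(c,f([(198,250),(198,646)]),-.027)); print("bottom far edge",toolray(c,f([(199,58)]),.054), "collar far",toolray(c,f([(197,133)]),.007),toolray(c,f([(197,133)]),.012))
c=dict(np.load("w4.npz"))
for z in (.038,.015): 
    for a,b in [((327.2,207.5),(308.75,211.9)),((326.3,209.7),(310.6,214.4)),((326.3,205.9),(308.1,210.6))]:
        p=onz(c,[a,b],z); print(z,np.degrees(np.arctan2(*(p[0]-p[1])[1::-1])))
E
```

```text
[[-0.027   0.0199  0.0012]
 [-0.027  -0.0233  0.0012]]
bottom far edge [[0.054  0.0073 0.0016]] collar far [[0.007  0.0163 0.0012]] [[0.012  0.0141 0.0012]]
0.038 -56.95614412021325
0.038 -53.59827546724169
0.038 -55.8846542209166
0.015 -56.9561441202132
0.015 -53.598275467241876
0.015 -55.884654220916495
```

{"name": "drive_tool", "arguments": {"slide": [[-2, 20, 5], [-3, 55, 5], [-4, 95, 5], [-5, 135, 5], [-6, 175, 5], [-7, 215, 5], [-8, 255, 5], [-9, 290, 5], [-10, 320, 5], [-10, 337, 5]], "turn": [[0.004, 0.007, 0.1], [0.004, 0.007, 0.24], [0.004, 0.007, 0.38], [0.004, 0.007, 0.52], [0.004, 0.007, 0.66], [0.004, 0.007, 0.8], [0.004, 0.007, 0.94], [0.004, 0.007, 1.08], [0.004, 0.007, 1.22], [0.004, 0.007, 1.36]], "gripper": [0, 0, 0, 0, 0, 0, 0, 0, 0, 0]}}

```text
t: 12.5
eef_pos: [0.4479, -0.0534, 0.2545]
tool_rot: [0.705, 0.012, 0.709, -0.01]
contact_force: [1.3, -0.6, -1.7]
gripper_width: 0.134
```

```bash
cat >> h.py <<'E'
def st():
    np.set_printoptions(precision=4,suppress=True)
    o=bot.get_obs(); T=Ro.from_quat(o["tool_rot"],scalar_first=True).as_matrix()
    print("t",round(o["t"],2),"pos",o["eef_pos"]*1000,"yaw y",np.degrees(np.arctan2(T[1,1],T[0,1])),"x",T[:,0],"fix turn wx,wy",-T[1,0],T[0,0],"F",o["contact_force"],"M",o["torque"],"q",o["q"],"g",o["gripper_width"])
E
python3 -c "from h import *;st()"
```

```text
t 12.5 pos [447.8997 -53.4067 254.5495] yaw y 88.1975632105263 x [-0.0066  0.0036 -1.    ] fix turn wx,wy -0.0035985620330971965 -0.0066298609129858965 F [ 1.2661 -0.649  -1.6595] M [ 0.0361 -0.0037  0.0204] q [ 0.4408  0.1165 -0.4888  2.0062  0.0588  1.0396 -0.1068] g 0.13383019791407327
```

{"name": "drive_tool", "arguments": {"slide": [[1, -2, -10], [2, -3, -30], [2, -3, -50], [2, -3, -70], [2, -3, -90], [2, -3, -105], [2, -3, -114], [2, -3, -114]], "turn": [[-0.001, -0.002, 0.12], [-0.003, -0.005, 0.26], [-0.004, -0.007, 0.4], [-0.004, -0.007, 0.54], [-0.004, -0.007, 0.62], [-0.004, -0.007, 0.65], [-0.004, -0.007, 0.65], [-0.004, -0.007, 0.65]], "gripper": [0, 0, 0, 0, 0, 0, 0, 0]}}

```text
t: 13.3
eef_pos: [0.4483, -0.0563, 0.1389]
tool_rot: [0.672, -0.215, 0.675, 0.215]
contact_force: [0.4, 0.9, -0.8]
gripper_width: 0.131
```

Run:
```python
from h import *
st()
c=bot.read_camera("wrist"); np.savez("w10.npz",**{k:c[k] for k in c});crop(c,0,640,0,480,1,"pics/w10.png");crop(c,230,410,150,330,4.2,"pics/w10c.png")
```

```text
t 13.3 pos [448.2664 -56.3283 138.8912] yaw y 125.3975917694217 x [-0.0036 -0.002  -1.    ] fix turn wx,wy 0.0019546282818606597 -0.0035720844768799 F [ 0.4279  0.9088 -0.7692] M [ 0.0094 -0.0522 -0.0236] q [ 0.4538  0.2844 -0.5359  2.1284  0.2073  0.7815  0.4048] g 0.13075280346957782
```

View pics/w10.png

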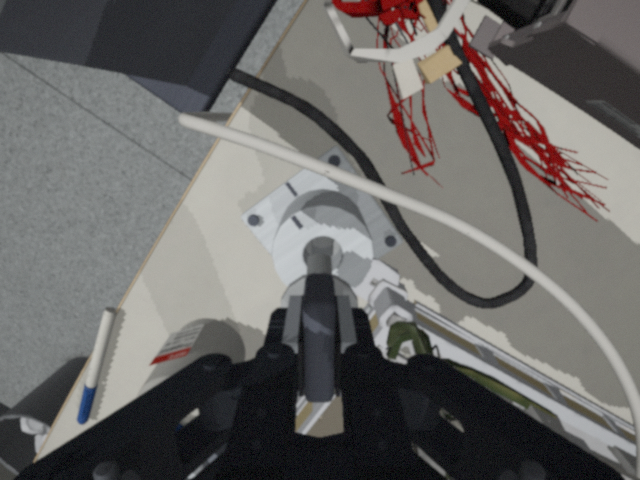

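View pics/w10c.png

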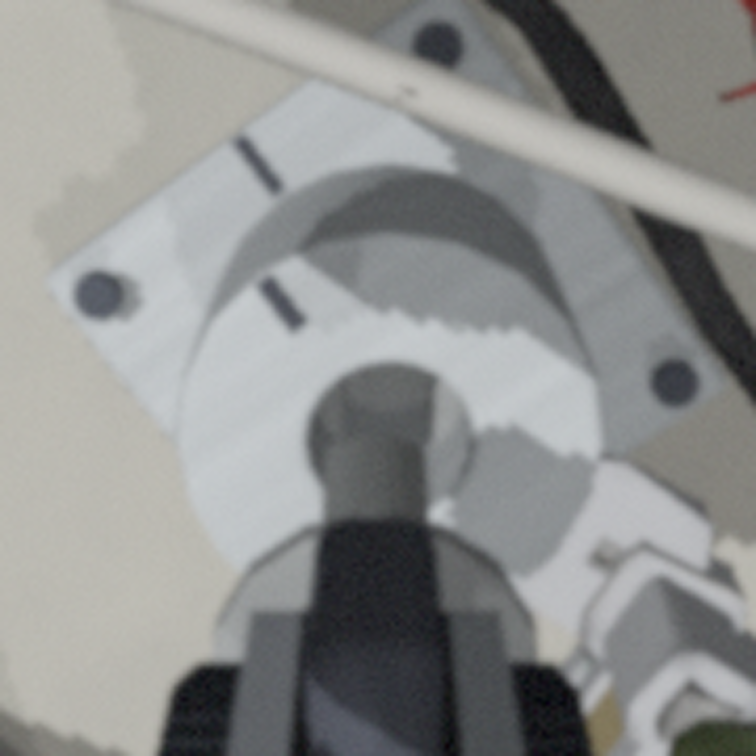

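Run:
```python
from h import *
st()
c=dict(np.load("w10.npz"))
g=c["color"][225:285,290:350].astype(float); g=np.clip((g-20)*1.8,0,255).astype(np.uint8)
cv2.imwrite("pics/b10.png",cv2.resize(g[:,:,::-1],None,fx=12,fy=12,interpolation=cv2.INTER_CUBIC))
f=lambda l,s=4.2,o=(230,150):[(x/s+o[0],y/s+o[1]) for x,y in l]
print("bore",onz(c,f([(307,440),(472,440),(389.5,362)]),.062)); print("rim",onz(c,f([(178,430),(603,400)]),.062))
```

```text
t 13.35 pos [449.131  -56.3083 139.8934] yaw y 125.40178217622702 x [-0.0017 -0.0022 -1.    ] fix turn wx,wy 0.00222530426141071 -0.0016994993169754946 F [-0.365  -0.0079 -0.346 ] M [ 0.0209 -0.0133  0.0189] q [ 0.4539  0.2831 -0.5361  2.127   0.2069  0.7821  0.4052] g 0.1340200017705855
bore [[ 0.4413 -0.0637  0.062 ]
 [ 0.4611 -0.0496  0.062 ]
 [ 0.4442 -0.0468  0.062 ]]
rim [[ 0.4249 -0.0735  0.062 ]
 [ 0.473  -0.0334  0.062 ]]
```

View pics/b10.png

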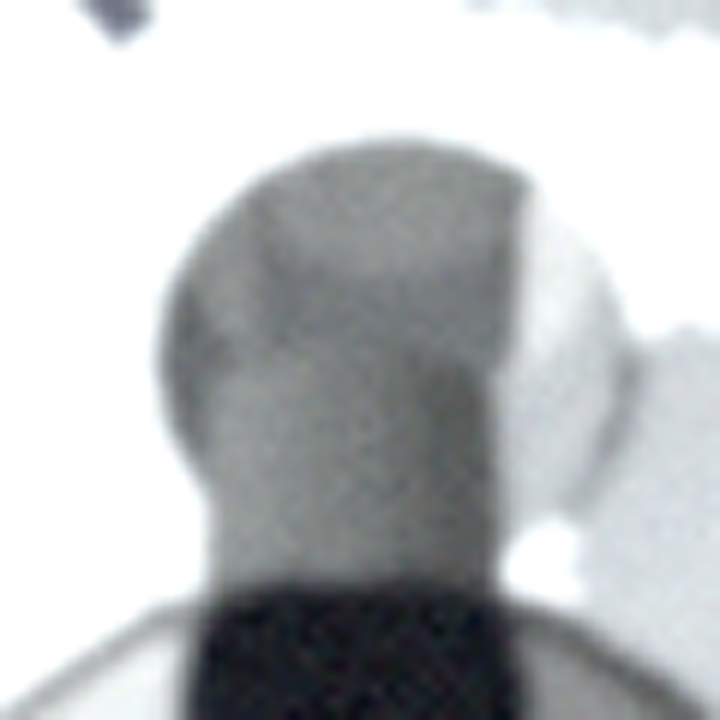

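Run:
```python
from h import *
o=bot.get_obs()
c=bot.read_camera("wrist")
xb=o["eef_pos"][2]-.062
b=toolray(c,[(290+157/12,225+360/12),(290+635/12,225+360/12),(290+396/12,225+138/12)],xb,o)
s=toolray(c,[(290+213/12,225+370/12),(290+492/12,225+370/12),(290+352/12,225+348/12)],.054,o)
print(b,s)
bc=np.array([(b[0,2]+b[1,2])/2,b[2,1]-.0122]); sc=np.array([(s[0,2]+s[1,2])/2,s[2,1]-.011])
print("bore z,y",bc,"shaft",sc,"diff",bc-sc)
T=Ro.from_quat(o["tool_rot"],scalar_first=True).as_matrix(); d=bc-sc; print("world shift mm",1000*(T[:,2]*d[0]+T[:,1]*d[1]))
# slot direction
for z in (.038,.015):
    P=onz(c,[(290+530/12,225+190/12),(290+510/12,225+368/12)],z);print(z,np.degrees(np.arctan2(*(P[0]-P[1])[1::-1])),P)
    P=onz(c,[(290+255/12,225+200/12),(290+275/12,225+330/12)],z);print(z,np.degrees(np.arctan2(*(P[0]-P[1])[1::-1])),P)
```

```text
[[ 0.07789343 -0.00252697 -0.00969421]
 [ 0.07789343 -0.00252561  0.01510286]
 [ 0.07789343  0.00958056  0.00265871]] [[ 0.054       0.00604762 -0.00604576]
 [ 0.054       0.00604909  0.00686543]
 [ 0.054       0.00713623  0.00038601]]
bore z,y [ 0.00270432 -0.00261944] shaft [ 0.00040984 -0.00386377] diff [0.00229449 0.00124433]
world shift mm [ 1.14940799  2.34346605 -0.00716837]
0.038 120.06868669575228 [[ 0.45831927 -0.05148124  0.038     ]
 [ 0.46376185 -0.06088201  0.038     ]]
0.038 133.33648702584236 [[ 0.44594261 -0.06103326  0.038     ]
 [ 0.45140329 -0.0668206   0.038     ]]
0.015 120.06868669575253 [[ 0.4635773  -0.0572861   0.015     ]
 [ 0.46953251 -0.06757234  0.015     ]]
0.015 133.33648702584242 [[ 0.45003488 -0.06773783  0.015     ]
 [ 0.4560099  -0.07407028  0.015     ]]
```

{"name": "drive_tool", "arguments": {"slide": [[0.5, 1, -6], [1, 2.3, -14], [1, 2.3, -19], [1, 2.3, -19], [1, 2.3, -19]], "turn": [[0.002, -0.002, 0], [0.002, -0.002, 0], [0.002, -0.002, 0], [0.002, -0.002, 0], [0.002, -0.002, 0]], "gripper": [0, 0, 0, 0, 0]}}

```text
t: 13.9
eef_pos: [0.4507, -0.054, 0.1214]
tool_rot: [0.674, -0.215, 0.673, 0.215]
contact_force: [-0.7, -0.1, -1.1]
gripper_width: 0.134
```

Run:
```python
from h import *
st()
c=bot.read_camera("wrist"); np.savez("w11.npz",**{k:c[k] for k in c})
g=c["color"][215:290,280:360].astype(float); g=np.clip((g-20)*1.8,0,255).astype(np.uint8)
cv2.imwrite("pics/b11.png",cv2.resize(g[:,:,::-1],None,fx=10,fy=10,interpolation=cv2.INTER_CUBIC))
```

```text
t 13.9 pos [450.7155 -53.9699 121.4288] yaw y 125.41072698874935 x [ 0.0015 -0.0004 -1.    ] fix turn wx,wy 0.00039175741938934916 0.001480213090112703 F [-0.6544 -0.1333 -1.1138] M [-0.0283 -0.0244  0.0326] q [ 0.4373  0.3141 -0.5265  2.1416  0.2335  0.7383  0.3764] g 0.13405015436884996
```

View pics/b11.png

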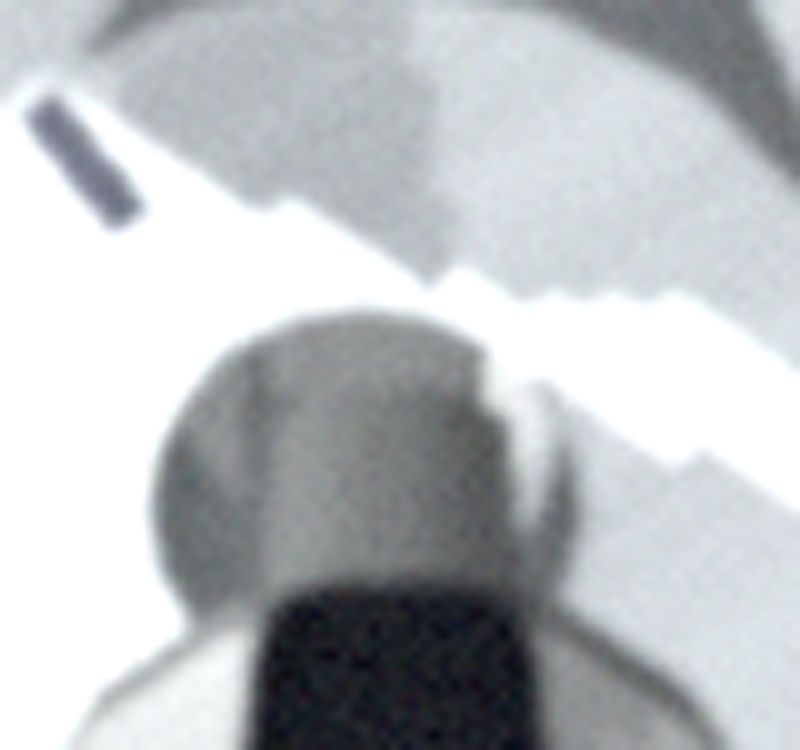

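```bash
cat >> h.py <<'E'
def rel(c,o,bl,br,btop,sl,sr,stop,row_b,row_s,h=.054):
    xb=o["eef_pos"][2]-.062
    b=toolray(c,[(bl,row_b),(br,row_b),((bl+br)/2,btop)],xb,o); s=toolray(c,[(sl,row_s),(sr,row_s),((sl+sr)/2,stop)],h,o)
    bc=np.array([(b[0,2]+b[1,2])/2,b[2,1]-.0122]); sc=np.array([(s[0,2]+s[1,2])/2,s[2,1]-.011])
    T=Ro.from_quat(o["tool_rot"],scalar_first=True).as_matrix(); d=bc-sc
    print("bore",bc,"w",b[1,2]-b[0,2],"shaft",sc,"w",s[1,2]-s[0,2],"shift mm",1000*(T[:,2]*d[0]+T[:,1]*d[1]))
E
python3 - <<'E'
from h import *
o=bot.get_obs(); c=dict(np.load("w11.npz")); st()
rel(c,o,280+15.5,280+57.8,215+31,280+26.5,280+50.5,215+39.2,215+50,215+41)
E
```

```text
t 13.95 pos [450.8904 -53.9636 121.6146] yaw y 125.41117887961447 x [ 0.0019 -0.0004 -1.    ] fix turn wx,wy 0.0004423748366547686 0.0018964612453830076 F [ 0.846   0.1756 -1.0749] M [0.0263 0.0062 0.0795] q [ 0.4374  0.3139 -0.5266  2.1414  0.2335  0.7384  0.3765] g 0.13356914207549903
bore [-0.0013 -0.0022] w 0.024350245911118066 shaft [-0.0002 -0.0038] w 0.01331870031542725 shift mm [-1.8236  0.7131 -0.0038]
```

{"name": "drive_tool", "arguments": {"slide": [[-1, 0.4, -1], [-1.8, 0.7, -2], [-1.8, 0.7, -4], [-1.8, 0.7, -6], [-1.8, 0.7, -6]], "turn": [[0, 0.002, 0], [0, 0.002, 0], [0, 0.002, 0], [0, 0.002, 0], [0, 0.002, 0]], "gripper": [0, 0, 0, 0, 0]}}

```text
t: 14.45
eef_pos: [0.4488, -0.0533, 0.1153]
tool_rot: [0.673, -0.215, 0.674, 0.215]
contact_force: [-0.8, -0.7, -1.3]
gripper_width: 0.133
```

Run:
```python
from h import *
st()
c=bot.read_camera("wrist"); np.savez("w12.npz",**{k:c[k] for k in c})
g=c["color"][215:290,280:360].astype(float); g=np.clip((g-20)*1.8,0,255).astype(np.uint8)
cv2.imwrite("pics/b12.png",cv2.resize(g[:,:,::-1],None,fx=10,fy=10,interpolation=cv2.INTER_CUBIC))
```

```text
t 14.45 pos [448.839  -53.2916 115.3093] yaw y 125.40957336430999 x [-0.0007 -0.0004 -1.    ] fix turn wx,wy 0.0003991344394673746 -0.0006671758863789345 F [-0.8023 -0.6916 -1.3093] M [ 0.0432  0.023  -0.007 ] q [ 0.4321  0.3226 -0.5233  2.1491  0.2416  0.726   0.3671] g 0.13271551421862043
```

View pics/b12.png

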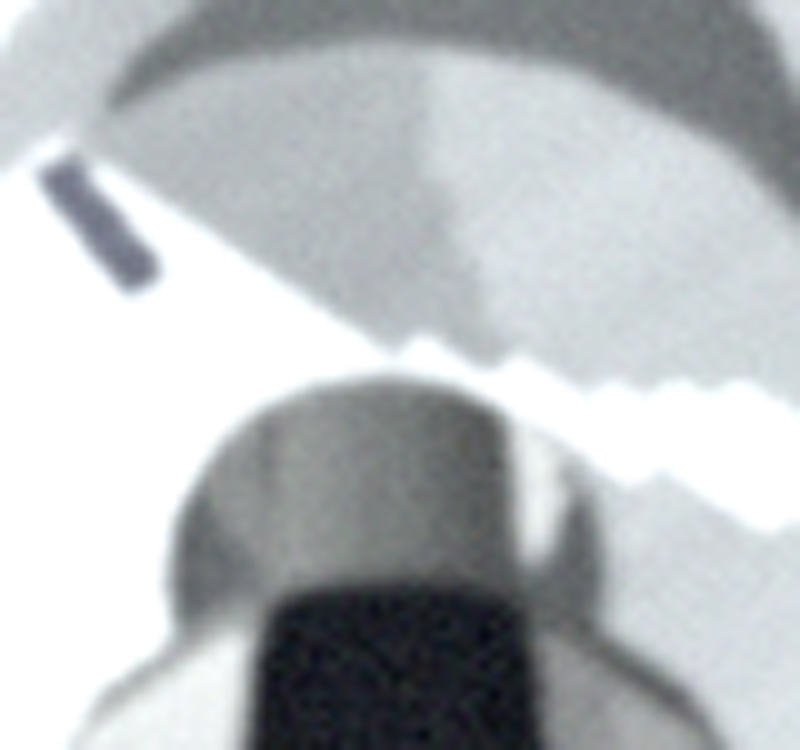

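{"name": "drive_tool", "arguments": {"slide": [[0, 0, -3], [0, 0, -6], [0, 0, -9], [0, 0, -12], [0, 0, -15], [0, 0, -17], [0, 0, -17]], "turn": [[0, 0, 0], [0, 0, 0], [0, 0, 0], [0, 0, 0], [0, 0, 0], [0, 0, 0], [0, 0, 0]], "gripper": [0, 0, 0, 0, 0, 0, 0]}}

```text
t: 15.2
eef_pos: [0.4488, -0.0534, 0.0981]
tool_rot: [0.673, -0.215, 0.674, 0.215]
contact_force: [0.3, -1.9, -2.0]
gripper_width: 0.127
```

{"name": "drive_tool", "arguments": {"slide": [[0, 0, -2], [0, 0, -4], [0, 0, -6], [0, 0, -8], [0, 0, -9], [0, 0, -9]], "turn": [[0, 0, 0], [0, 0, 0], [0, 0, 0], [0, 0, 0], [0, 0, 0], [0, 0, 0]], "gripper": [0, 0, 0, 0, 0, 0]}}

```text
t: 15.8
eef_pos: [0.4488, -0.0534, 0.089]
tool_rot: [0.673, -0.215, 0.674, 0.215]
contact_force: [0.5, -1.0, -2.2]
gripper_width: 0.13
```

```bash
python3 -c "
from h import *
st()"
```

```text
t 15.8 pos [448.7688 -53.3948  88.956 ] yaw y 125.41137962375855 x [-0.0011 -0.0004 -1.    ] fix turn wx,wy 0.0003634245885664744 -0.0010715579945260179 F [ 0.5065 -1.0239 -2.2453] M [-0.2705 -0.0842 -0.0161] q [ 0.4088  0.3681 -0.5017  2.168   0.2835  0.6684  0.3288] g 0.1299487063210966
```

{"name": "drive_tool", "arguments": {"slide": [[0, 0, -2], [0, 0, -5], [0, 0, -8], [0, 0, -10], [0, 0, -12], [0, 0, -13], [0, 0, -13.5], [0, 0, -13.5]], "turn": [[0, 0, 0], [0, 0, 0], [0, 0, 0], [0, 0, 0], [0, 0, 0], [0, 0, 0], [0, 0, 0], [0, 0, 0]], "gripper": [0, 0, 0, 0, 0, 0, 0, 0]}}

```text
t: 16.6
eef_pos: [0.4488, -0.0534, 0.0754]
tool_rot: [0.673, -0.215, 0.674, 0.215]
contact_force: [0.3, -0.9, -2.2]
gripper_width: 0.13
```

```bash
python3 -c "
from h import *
st()
c=bot.read_camera('wrist'); crop(c,0,640,0,480,1,'pics/w13.png')
c=bot.read_camera('scene'); crop(c,200,330,220,320,6,'pics/s13.png')"
```

```text
t 16.6 pos [448.7557 -53.4221  75.3898] yaw y 125.4097765639174 x [-0.0011 -0.0003 -1.    ] fix turn wx,wy 0.0003487571694199554 -0.001086039308552389 F [ 0.3231 -0.9226 -2.1893] M [-0.3026 -0.1075  0.0364] q [ 0.3954  0.3921 -0.4885  2.1767  0.3061  0.6386  0.3082] g 0.13023081162067449
```

View pics/w13.png

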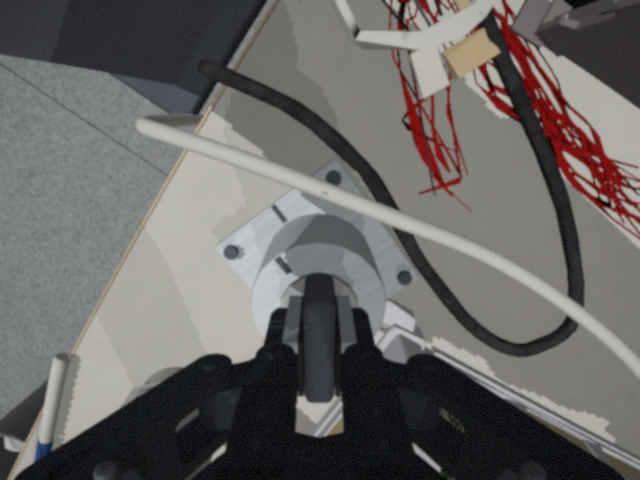

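View pics/s13.png

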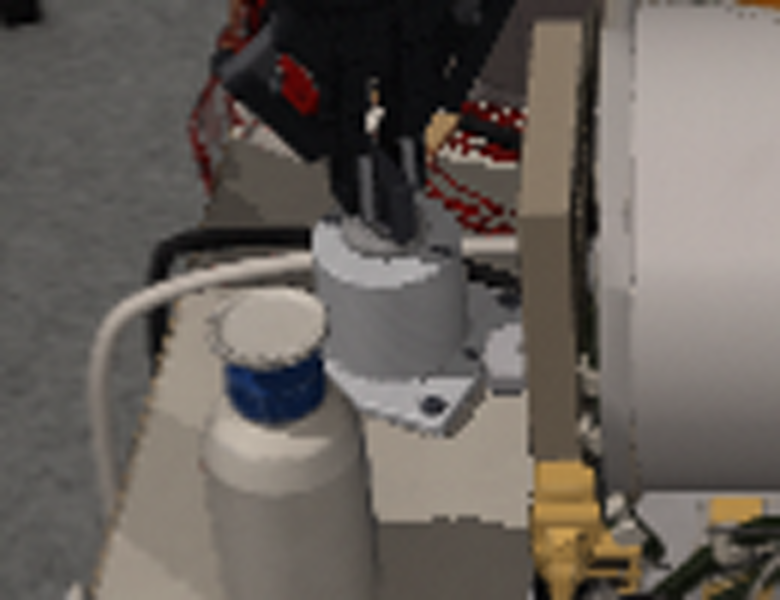

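{"name": "drive_tool", "arguments": {"slide": [[0, 0, -1], [0, 0, -1], [0, 0, -1], [0, 0, -1], [0, 0, -1], [0, 0, -1]], "turn": [[0, 0, 0], [0, 0, 0], [0, 0, 0], [0, 0, 0], [0, 0, 0], [0, 0, 0]], "gripper": [0, 0.2, 0.28, 0.28, 0.28, 0.28]}}

```text
t: 17.3
eef_pos: [0.4488, -0.0534, 0.0745]
tool_rot: [0.673, -0.215, 0.674, 0.215]
contact_force: [0.2, -0.4, -0.5]
gripper_width: 0.281
```

```bash
python3 -c "
from h import *
st()
c=bot.read_camera('wrist'); np.savez('w14.npz',**{k:c[k] for k in c}); crop(c,220,420,220,420,3.5,'pics/w14.png')"
```

```text
t 17.3 pos [448.7593 -53.3561  74.4771] yaw y 125.4111056376229 x [-0.001  -0.0003 -1.    ] fix turn wx,wy 0.0002997440854689004 -0.001043834662442067 F [ 0.1822 -0.4418 -0.4916] M [0.0066 0.0151 0.0043] q [ 0.3944  0.3937 -0.4876  2.1773  0.3076  0.6365  0.3067] g 0.2808886431087245
```

View pics/w14.png

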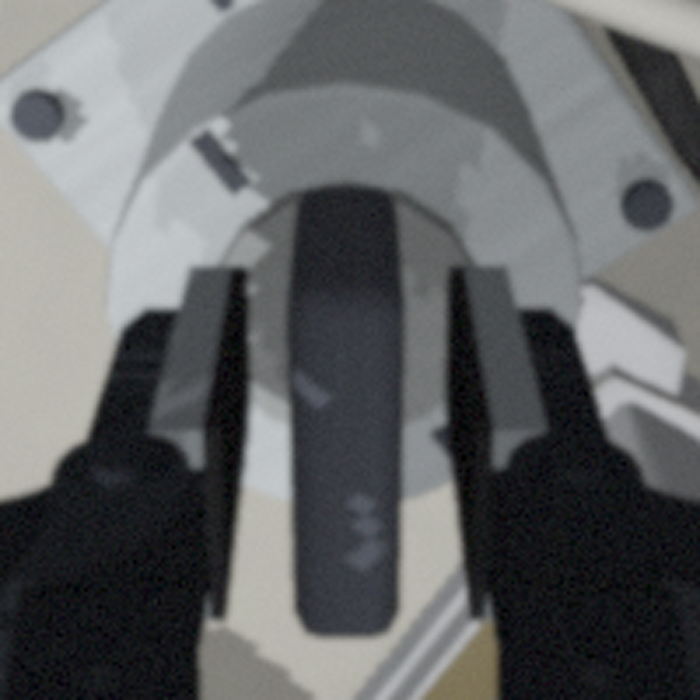

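Run:
```python
from h import *
o=bot.get_obs(); c=dict(np.load("w14.npz")); f=lambda l,s=3.5,of=(220,220):[(x/s+of[0],y/s+of[1]) for x,y in l]
P=toolray(c,f([(293,292),(400,292),(296,630),(397,630)]),o["eef_pos"][2]-.101,o); print(P,P.mean(0))
P=toolray(c,f([(117,300),(576,300)]),o["eef_pos"][2]-.062,o); print(P,P.mean(0))
T=Ro.from_quat(o["tool_rot"],scalar_first=True).as_matrix()
for b in ([.4509,-.0577],): print("axis in tool",T.T@(np.r_[b,.0745]-o["eef_pos"]))
W=onz(c,f([(293,292),(400,292),(296,630),(397,630)]),.101); print(W, W.mean(0)); d=W[0]+W[1]-W[2]-W[3]; print(np.degrees(np.arctan2(d[1],d[0])))
M=onz(c,f([(203,140),(240,186)]),.062); print("mark",M,np.degrees(np.arctan2(*(M[0]-M[1])[1::-1])))
```

```text
[[-0.02651774  0.01934691 -0.00505675]
 [-0.02651774  0.01934812  0.00542806]
 [-0.02651774 -0.02216795 -0.00531296]
 [-0.02651774 -0.02216772  0.00571013]] [-0.02651774 -0.00141016  0.00019212]
[[ 0.01248226 -0.00268457 -0.02998308]
 [ 0.01248226 -0.00267771  0.03040277]] [ 0.01248226 -0.00268114  0.00020984]
axis in tool [-1.83555054e-05 -4.74873577e-03 -7.91701380e-04]
[[ 0.43349035 -0.04052915  0.101     ]
 [ 0.44203222 -0.03444821  0.101     ]
 [ 0.45733318 -0.07450717  0.101     ]
 [ 0.46631103 -0.06811243  0.101     ]] [ 0.4497917  -0.05439924  0.101     ]
125.4285853092599
mark [[ 0.42268852 -0.04746307  0.062     ]
 [ 0.42999015 -0.04997627  0.062     ]] 161.00671436818038
```

Run:
```python
from h import *
c=dict(np.load("w14.npz"))
g=c["color"][225:380,240:400].astype(float); g=255*(np.clip(g,0,230)/230)**.6
cv2.imwrite("pics/b14.png",cv2.resize(g.astype(np.uint8)[:,:,::-1],None,fx=4.8,fy=3.8,interpolation=cv2.INTER_CUBIC))
```

```text
(no output)
```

View pics/b14.png

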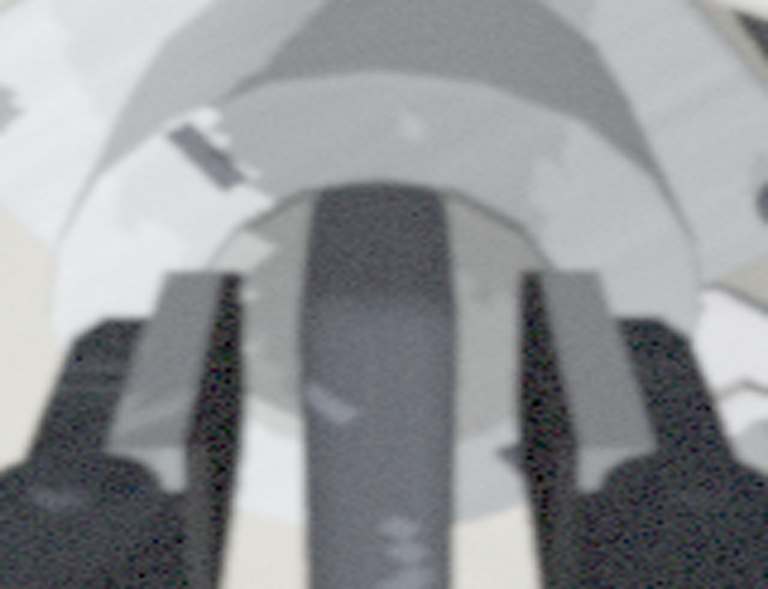

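Run:
```python
from h import *
o=bot.get_obs(); c=dict(np.load("w14.npz")); f=lambda x,y:[(240+x/4.8,225+y/3.8)]
z=o["eef_pos"][2]
for n,x,y,h in [("rim far",380,72,.062),("rim near",380,527,.062),("col far",380,184,.062),("col near",380,443,.067),("handle far bottom",380,184,.071),("handle far top",380,285,.101),("handle near",380,(632/3.5-5)*3.8,.101)]:
    print(n,toolray(c,f(x,y),z-h,o)[0,1:]*1000)
```

```text
rim far [27.42627056  0.27122086]
rim near [-34.53932231   0.29959389]
col far [13.54067486  0.2774372 ]
col near [-18.54294203   0.28804184]
handle far bottom [17.46593954  0.26825693]
handle far top [20.66459986  0.24214164]
handle near [-22.43557236   0.26229892]
```

{"name": "drive_tool", "arguments": {"slide": [[0, 0, 5], [0, 0, 15], [0, 0, 35], [0, 0, 65], [0, 0, 95], [0, 0, 110], [0, 0, 110]], "turn": [[0, 0, 0], [0, 0, 0], [0, 0, 0], [0, 0, 0], [0, 0, 0], [0, 0, 0], [0, 0, 0]], "gripper": [0.3, 0.4, 0.4, 0.4, 0.4, 0.4, 0.4]}}

```text
t: 18.05
eef_pos: [0.4505, -0.0534, 0.1874]
tool_rot: [0.675, -0.216, 0.672, 0.214]
contact_force: [0.3, 0.6, -0.4]
gripper_width: 0.398
```

```bash
python3 -c "
from h import *
st()
c=bot.read_camera('wrist'); np.savez('w15.npz',**{k:c[k] for k in c}); crop(c,210,430,120,330,3.5,'pics/w15.png')
c=bot.read_camera('scene'); crop(c,230,310,230,300,9,'pics/s15.png')"
```

```text
t 18.05 pos [450.502  -53.3514 187.3651] yaw y 125.40279872360286 x [ 0.0044 -0.0014 -1.    ] fix turn wx,wy 0.0013624865685410992 0.004399236539066709 F [ 0.2826  0.6143 -0.4257] M [-0.0226 -0.0156 -0.016 ] q [ 0.4844  0.21   -0.5624  2.083   0.1467  0.8812  0.4566] g 0.39822827250766957
```

View pics/w15.png

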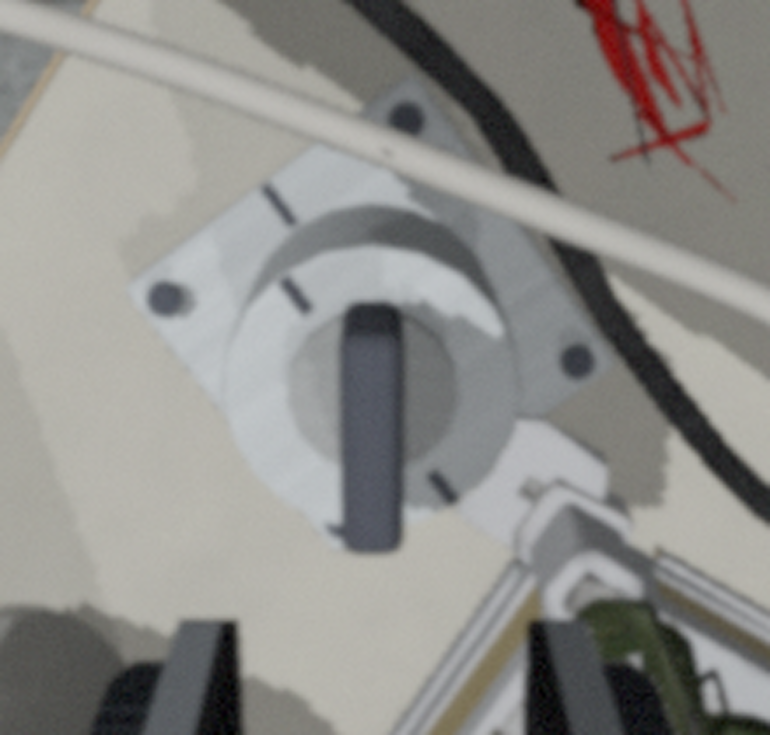

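View pics/s15.png

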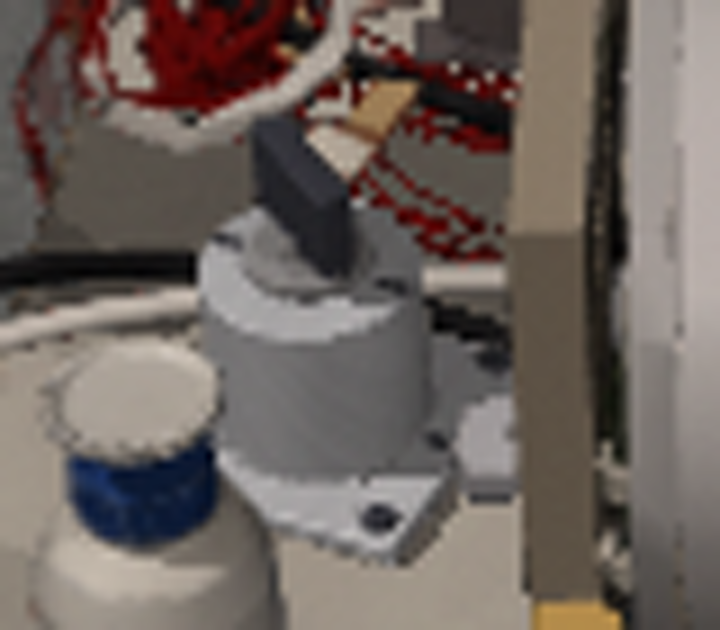

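Run:
```python
from h import *
c=dict(np.load("w15.npz")); f=lambda l,s=3.5,of=(210,120):[(x/s+of[0],y/s+of[1]) for x,y in l]
W=onz(c,f([(345,330),(403,332),(344,549),(401,551)]),.101); d=W[0]+W[1]-W[2]-W[3]; print("handle",W.mean(0),np.linalg.norm(d)/2,np.degrees(np.arctan2(d[1],d[0])))
M=onz(c,f([(286,282),(307,310),(434,474),(453,501)]),.062); print(M,M.mean(0),np.degrees(np.arctan2(*(M[0]+M[1]-M[2]-M[3])[1::-1])))
C=onz(c,f([(288,390),(458,390),(373,465)]),.067);print("collar",C,(C[0]+C[1])/2,np.linalg.norm(C[0]-C[1]))
```

```text
handle [ 0.44988989 -0.05431496  0.101     ] 0.04263585281980013 124.93130398489114
[[ 0.42276111 -0.04732015  0.062     ]
 [ 0.42965313 -0.04971324  0.062     ]
 [ 0.47265402 -0.06389589  0.062     ]
 [ 0.47975276 -0.06658926  0.062     ]] [ 0.45120526 -0.05687963  0.062     ] 161.5027169407144
collar [[ 0.43558702 -0.06491961  0.067     ]
 [ 0.46439719 -0.04447816  0.067     ]
 [ 0.45960779 -0.06828438  0.067     ]] [ 0.44999211 -0.05469888  0.067     ] 0.0353253260460674
```

{"name": "drive_tool", "arguments": {"slide": [[0.5, -2, -25], [0.5, -3.6, -55], [0.5, -3.6, -80], [0.5, -3.6, -97], [0.5, -3.6, -107], [0.5, -3.6, -112], [0.5, -3.6, -112], [0.5, -3.6, -112], [0.5, -3.6, -112], [0.5, -3.6, -112]], "turn": [[0.001, 0.004, 0], [0.001, 0.004, 0], [0.001, 0.004, 0], [0.001, 0.004, 0], [0.001, 0.004, 0], [0.001, 0.004, 0], [0.001, 0.004, 0], [0.001, 0.004, 0], [0.001, 0.004, 0], [0.001, 0.004, 0]], "gripper": [0.4, 0.4, 0.4, 0.4, 0.4, 0.4, 0, 0, 0, 0], "squeeze": 50}}

```text
t: 19.15
eef_pos: [0.4498, -0.057, 0.0733]
tool_rot: [0.673, -0.215, 0.675, 0.215]
contact_force: [0.8, 0.5, -0.9]
gripper_width: 0.134
```

```bash
python3 -c "
from h import *
st()"
```

```text
t 19.15 pos [449.7579 -57.0434  73.3334] yaw y 125.40184881603753 x [-0.0028  0.0002 -1.    ] fix turn wx,wy -0.00015691817836299693 -0.002790871748409529 F [ 0.8473  0.4813 -0.9226] M [ 0.0623 -0.2126 -0.0327] q [ 0.4054  0.3993 -0.4914  2.1733  0.3123  0.6386  0.311 ] g 0.1344330937542688
```

{"name": "drive_tool", "arguments": {"slide": [[0.5, 0, 0.5], [1, 0, 0.5], [1, 0, 0.5], [1, 0, 0.5], [1, 0, 0.5]], "turn": [[0, -0.002, 0.04], [0, -0.002, 0.1], [0, -0.002, 0.17], [0, -0.002, 0.22], [0, -0.002, 0.22]], "gripper": [0, 0, 0, 0, 0]}}

```text
t: 19.65
eef_pos: [0.4509, -0.0573, 0.0742]
tool_rot: [0.646, -0.288, 0.646, 0.287]
contact_force: [-0.3, 0.3, 1.5]
gripper_width: 0.132
```

```bash
python3 -c "
from h import *
st()
c=bot.read_camera('wrist'); crop(c,0,640,0,480,1,'pics/w16.png')"
```

```text
t 19.65 pos [450.9159 -57.2566  74.2134] yaw y 137.9850459825681 x [-0.0003 -0.0004 -1.    ] fix turn wx,wy 0.0003762642172182584 -0.00027424018671479145 F [-0.2773  0.2858  1.5172] M [ 0.0273  0.0815 -0.1328] q [ 0.449   0.4075 -0.5436  2.1693  0.3471  0.648   0.4991] g 0.13166963220703173
```

View pics/w16.png

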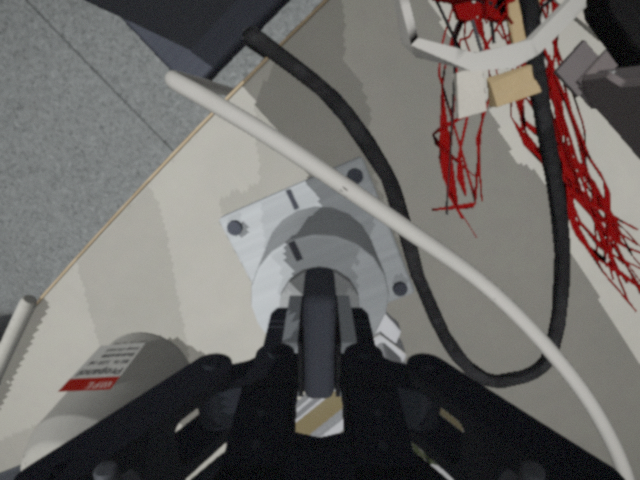

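{"name": "drive_tool", "arguments": {"slide": [[0, 0, 0], [0, 0, 0], [0, 0, 0], [0, 0, 0], [0, 0, 0], [0, 0, 0], [0, 0, 0]], "turn": [[0, 0, 0.07], [0, 0, 0.15], [0, 0, 0.23], [0, 0, 0.31], [0, 0, 0.38], [0, 0, 0.407], [0, 0, 0.407]], "gripper": [0, 0, 0, 0, 0, 0, 0]}}

```text
t: 20.4
eef_pos: [0.451, -0.0572, 0.0743]
tool_rot: [0.575, -0.411, 0.575, 0.411]
contact_force: [0.9, 0.2, -1.4]
gripper_width: 0.13
```

```bash
python3 -c "
from h import *
st()"
```

```text
t 20.4 pos [450.9945 -57.2294  74.2753] yaw y 161.13784686368723 x [ 0.0001 -0.0003 -1.    ] fix turn wx,wy 0.0002996936502301373 0.00012810254417089384 F [ 0.8539  0.1644 -1.42  ] M [ 0.1699 -0.0894 -0.1509] q [ 0.5274  0.4277 -0.6388  2.1647  0.4113  0.6678  0.8447] g 0.13004168215015738
```

Release, rise and check.

{"name": "drive_tool", "arguments": {"slide": [[0, 0, 0], [0, 0, 0], [0, 0, 0], [0, 0, 0], [0, 0, 10], [0, 0, 30], [0, 0, 60], [0, 0, 95], [0, 0, 110], [0, 0, 110]], "turn": [[0, 0, 0], [0, 0, 0], [0, 0, 0], [0, 0, 0], [0, 0, 0], [0, 0, 0], [0, 0, 0], [0, 0, 0], [0, 0, 0], [0, 0, 0]], "gripper": [0.2, 0.3, 0.35, 0.35, 0.35, 0.4, 0.4, 0.4, 0.4, 0.4]}}

```text
t: 21.4
eef_pos: [0.4527, -0.0572, 0.1871]
tool_rot: [0.576, -0.413, 0.574, 0.41]
contact_force: [-0.1, -0.8, -0.6]
gripper_width: 0.4
```

```bash
python3 -c "
from h import *
st()
c=bot.read_camera('wrist'); np.savez('w17.npz',**{k:c[k] for k in c}); crop(c,210,430,120,330,3.5,'pics/w17.png')
c=bot.read_camera('scene'); crop(c,230,310,230,300,9,'pics/s17.png')"
```

```text
t 21.4 pos [452.6925 -57.2139 187.1373] yaw y 161.12150542134958 x [ 0.0052 -0.0017 -1.    ] fix turn wx,wy 0.0016823925738163048 0.0052298411580781745 F [-0.0944 -0.7673 -0.6182] M [0.0107 0.0009 0.0404] q [ 0.6491  0.2452 -0.7448  2.0696  0.215   0.8963  1.026 ] g 0.39984520489253983
```

View pics/w17.png

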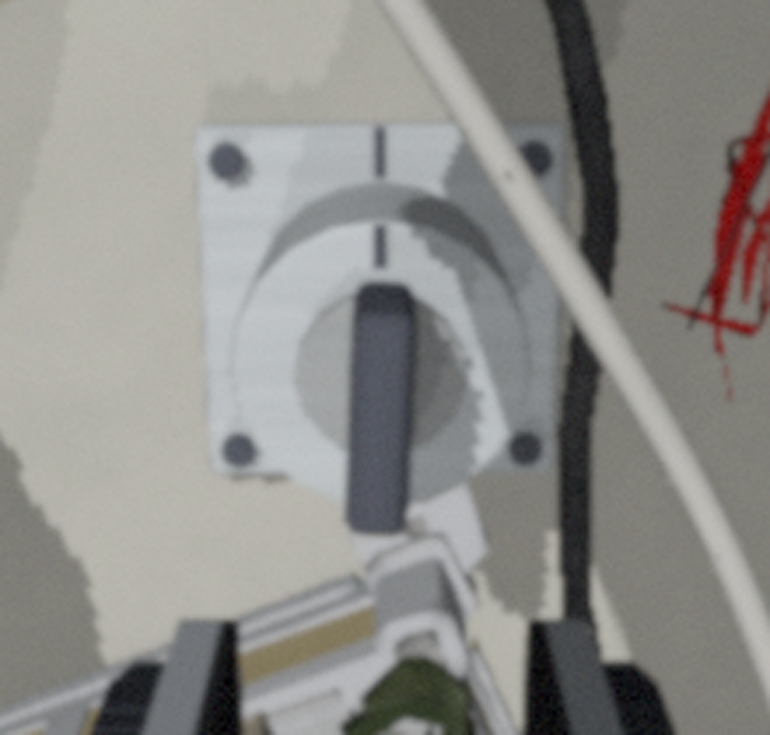

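View pics/s17.png

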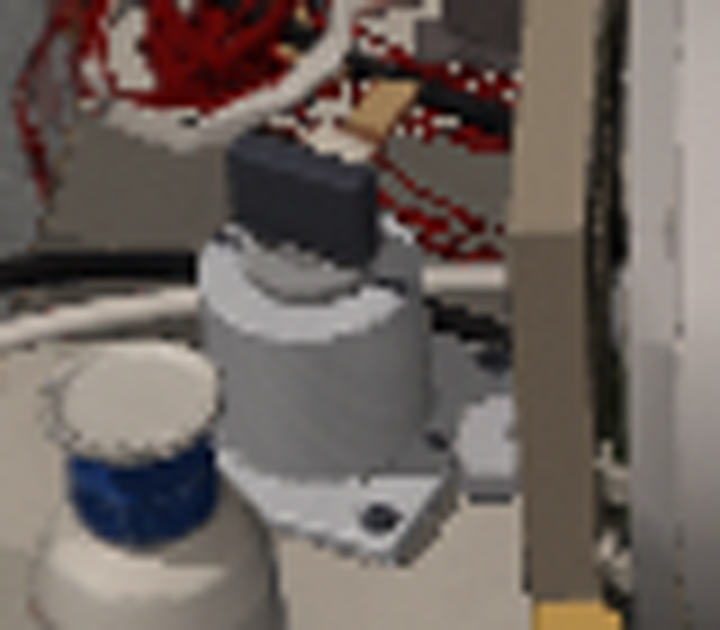

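Run:
```python
from h import *
c=dict(np.load("w17.npz")); f=lambda l,s=3.5,of=(210,120):[(x/s+of[0],y/s+of[1]) for x,y in l]
A=onz(c,f([(359,312),(348,525),(413,316),(405,528)]),.101)
ang=lambda a,b:np.degrees(np.arctan2(*(a-b)[1::-1]))
print("handle sides",ang(A[0],A[1]),ang(A[2],A[3]),A.mean(0))
M=onz(c,f([(380.5,228),(380.5,266)]),.062);F=onz(c,f([(379.5,128),(379.5,176)]),.008)
print("marks",M,F,ang(M[0],M[1]),ang(F[0],F[1]))
print("flange edge", [ang(*onz(c,f(p),.008)) for p in ([(200,130),(214,472)],[(563,127),(548,470)])])
# subpixel handle edges by thresholding
g=cv2.cvtColor(c["color"],cv2.COLOR_RGB2GRAY).astype(float)
L=[];R=[]
for r in range(213,266):
    row=g[r,290:350]; gr=np.gradient(cv2.GaussianBlur(row.reshape(1,-1),(0,0),1).ravel())
    i=np.argmin(gr[12:30])+12; j=np.argmax(gr[30:48])+30
    def sp(k):
        a,b,d=abs(gr[k-1]),abs(gr[k]),abs(gr[k+1]); return k+.5*(a-d)/(a-2*b+d)
    L.append((290+sp(i),r));R.append((290+sp(j),r))
for E in (L,R):
    E=np.array(E); p=np.polyfit(E[:,1],E[:,0],1); res=E[:,0]-np.polyval(p,E[:,1]); k=abs(res)<.7; p=np.polyfit(E[k,1],E[k,0],1); P=onz(c,[(np.polyval(p,213),213),(np.polyval(p,265),265)],.101);print(k.sum(),p,ang(P[0],P[1]))
```

```text
handle sides 157.94880429442435 159.47549784477195 [ 0.44947354 -0.0560952   0.101     ]
marks [[ 0.42241034 -0.04695013  0.062     ]
 [ 0.42986121 -0.04949769  0.062     ]] [[ 0.40901068 -0.0426028   0.008     ]
 [ 0.41986713 -0.04631741  0.008     ]] 161.12364022603595 161.11129402820453
flange edge [np.float64(161.08604778808152), np.float64(161.02106861792245)]
53 [-3.18634594e-02  3.16820077e+02] 158.93154951043067
32 [-7.60073652e-02  3.46235406e+02] 157.45811243007876
```

{"name": "drive_tool", "arguments": {"slide": [[-0.5, 0, -25], [-0.7, 0, -55], [-0.7, 0, -80], [-0.7, 0, -97], [-0.7, 0, -107], [-0.7, 0, -112], [-0.7, 0, -112], [-0.7, 0, -112], [-0.7, 0, -112], [-0.7, 0, -112]], "turn": [[0.001, 0.004, 0], [0.001, 0.004, 0], [0.001, 0.004, 0], [0.001, 0.004, 0], [0.001, 0.004, 0], [0.001, 0.004, 0], [0.001, 0.004, 0], [0.001, 0.004, 0], [0.001, 0.004, 0], [0.001, 0.004, 0]], "gripper": [0.4, 0.4, 0.4, 0.4, 0.4, 0.4, 0, 0, 0, 0], "squeeze": 80}}

```text
t: 22.5
eef_pos: [0.4503, -0.057, 0.0729]
tool_rot: [0.575, -0.411, 0.576, 0.412]
contact_force: [-1.1, 1.3, -2.7]
gripper_width: 0.123
```

{"name": "drive_tool", "arguments": {"slide": [[0, 0, 0], [0, 0, 0], [0, 0, 0], [0, 0, 0], [0, 0, 0]], "turn": [[0, 0, 0], [0, 0, 0.015], [0, 0, 0.03], [0, 0, 0.04], [0, 0, 0.04]], "gripper": [0, 0, 0, 0, 0]}}

```text
t: 23.0
eef_pos: [0.4504, -0.057, 0.0729]
tool_rot: [0.566, -0.422, 0.567, 0.423]
contact_force: [-1.2, 1.5, -3.3]
gripper_width: 0.121
```

```bash
python3 -c "
from h import *
st()
c=bot.read_camera('wrist'); np.savez('w18.npz',**{k:c[k] for k in c}); crop(c,240,400,220,420,3,'pics/w18.png')"
```

```text
t 23.0 pos [450.3535 -57.0436  72.9009] yaw y 163.4288125704893 x [-0.0026  0.0005 -1.    ] fix turn wx,wy -0.0004971719362596438 -0.002607027361084868 F [-1.2179  1.5179 -3.3316] M [ 0.5311  0.0139 -0.2159] q [ 0.5401  0.4348 -0.6547  2.1641  0.4236  0.6718  0.8735] g 0.12100154871753852
```

View pics/w18.png

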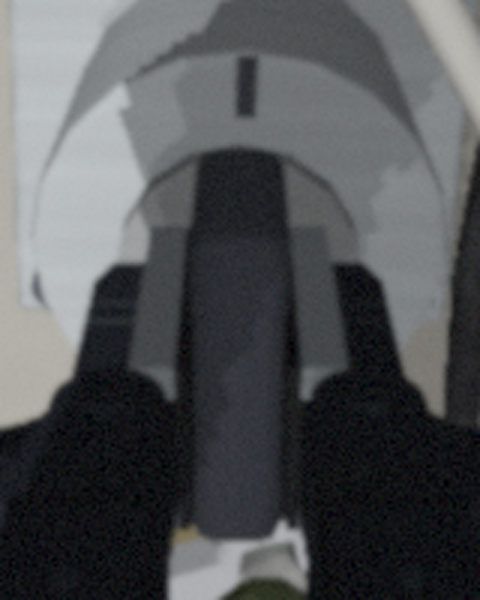

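Release and measure again.

{"name": "drive_tool", "arguments": {"slide": [[0, 0, 0], [0, 0, 0], [0, 0, 0], [0, 0, 0], [0, 0, 10], [0, 0, 30], [0, 0, 60], [0, 0, 95], [0, 0, 112], [0, 0, 112]], "turn": [[0, 0, 0], [0, 0, 0], [0, 0, 0], [0, 0, 0], [0, 0, 0], [0, 0, 0], [0, 0, 0], [0, 0, 0], [0, 0, 0], [0, 0, 0]], "gripper": [0.2, 0.3, 0.35, 0.35, 0.35, 0.4, 0.4, 0.4, 0.4, 0.4]}}

```text
t: 24.05
eef_pos: [0.4522, -0.057, 0.188]
tool_rot: [0.568, -0.424, 0.566, 0.422]
contact_force: [-0.6, -0.1, 0.1]
gripper_width: 0.403
```

```bash
python3 -c "
from h import *
st()
c=bot.read_camera('wrist'); np.savez('w19.npz',**{k:c[k] for k in c}); crop(c,280,360,180,300,5,'pics/w19.png');crop(c,210,430,120,330,3.5,'pics/w19b.png')"
```

```text
t 24.05 pos [452.2196 -56.98   188.0157] yaw y 163.40924663699334 x [ 0.0029 -0.001  -1.    ] fix turn wx,wy 0.001040315217722465 0.002886111332828012 F [-0.5686 -0.0942  0.0711] M [-0.0192  0.0111 -0.0268] q [ 0.6672  0.2488 -0.7662  2.0671  0.2209  0.9026  1.0602] g 0.4029568803998117
```

View pics/w19.png

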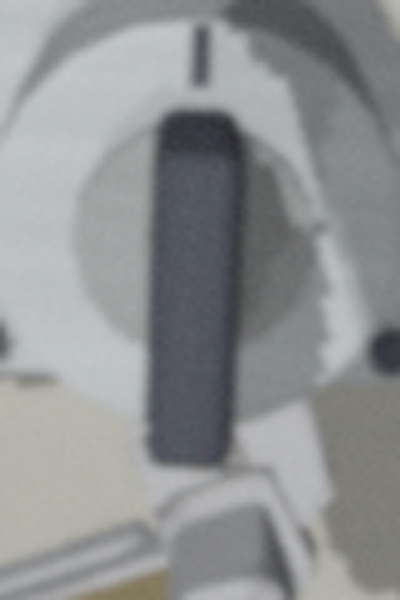

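View pics/w19b.png

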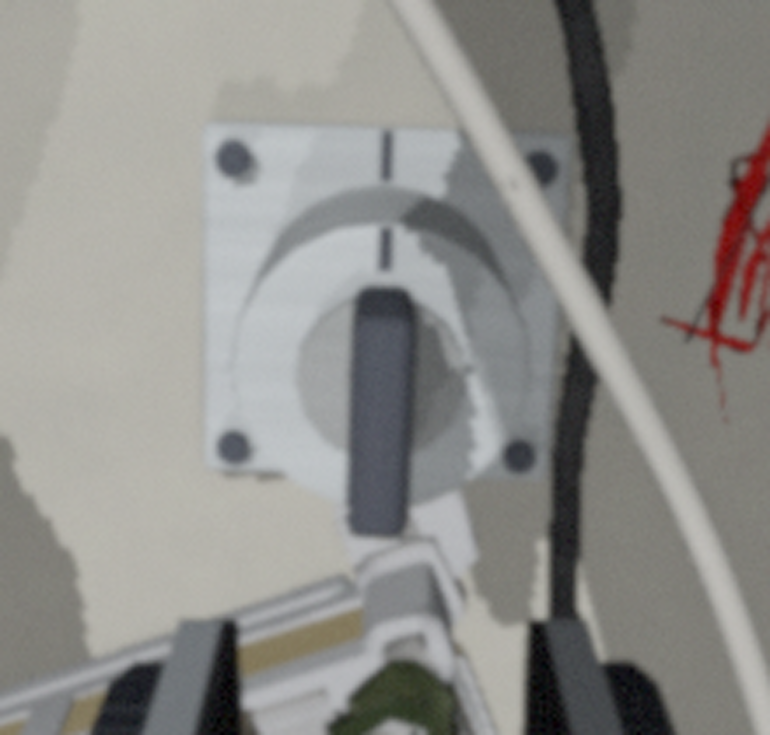

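Run:
```python
from h import *
c=dict(np.load("w19.npz")); ang=lambda a,b:np.degrees(np.arctan2(*(a-b)[1::-1]))
f=lambda l,s=5,of=(280,180):[(x/s+of[0],y/s+of[1]) for x,y in l]
A=onz(c,f([(160,155),(150,445),(240,155),(231,445)]),.101); print("handle",ang(A[0],A[1]),ang(A[2],A[3]),A.mean(0))
# dark-mask, rows within the top face, handle centre line
hsv=cv2.cvtColor(c["color"],cv2.COLOR_RGB2GRAY)
for name,w in (("w17",None),("w19",None)):
    c=dict(np.load(name+".npz")); g=cv2.GaussianBlur(cv2.cvtColor(c["color"],cv2.COLOR_RGB2GRAY),(0,0),0.8).astype(float)
    E=[[],[]]
    for r in range(216,264):
        row=g[r,295:345]; m=row<105; i=25
        a=i
        while a>0 and m[a-1]: a-=1
        b=i
        while b<49 and m[b+1]: b+=1
        E[0].append((295+a-(105-row[a])/(row[a-1]-row[a]+1e-6),r)) if a>0 else 0
        E[1].append((295+b+(105-row[b])/(row[b+1]-row[b]+1e-6),r)) if b<49 else 0
    for e in E:
        e=np.array(e,np.float32); w=onz(c,e,.101)[:,:2].astype(np.float32)
        l=cv2.fitLine(w,cv2.DIST_HUBER,0,.01,.01).ravel(); print(name,len(e),np.degrees(np.arctan2(l[1],l[0]))%180, np.ptp(e[:,0]))
    # marks
    ps=[]
    dark=(g<110)
    for (x0,x1,y0,y1,z) in [(313,325,186,196,.062),(313,325,159,171,.008)]:
        ys,xs=np.nonzero(dark[y0:y1,x0:x1]); p=onz(c,[(xs.mean()+x0,ys.mean()+y0)],z)[0]; ps.append(p); print("mark",len(xs),p)
    print("mark line",ang(ps[1],ps[0])%180, "to axis",[ang(p,np.array([.4511,-.0571,0]))%180 for p in ps])
```

```text
handle 161.1619782908216 162.12761749937619 [ 0.44896905 -0.05597417  0.101     ]
w17 48 159.69392 1.2965393
w17 48 145.592 11.243378
mark 14 [ 0.42589016 -0.04840981  0.062     ]
mark 10 [ 0.41435154 -0.04481138  0.008     ]
mark line 162.67938860369543 to axis [np.float64(160.9802039836865), np.float64(161.51015309054992)]
w19 48 162.17964 1.0072632
w19 48 149.67621 11.454559
mark 11 [ 0.42563386 -0.04846631  0.062     ]
mark 10 [ 0.41439244 -0.04473785  0.008     ]
mark line 161.6508208913707 to axis [np.float64(161.27198032730007), np.float64(161.38781890882535)]
```

```bash
python3 -c "
from h import *
c=bot.read_camera('scene'); crop(c,200,360,230,410,4.4,'pics/s20.png')
c=bot.read_camera('top'); crop(c,300,520,190,330,3.5,'pics/t20.png')"
```

```text
(no output)
```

View pics/s20.png

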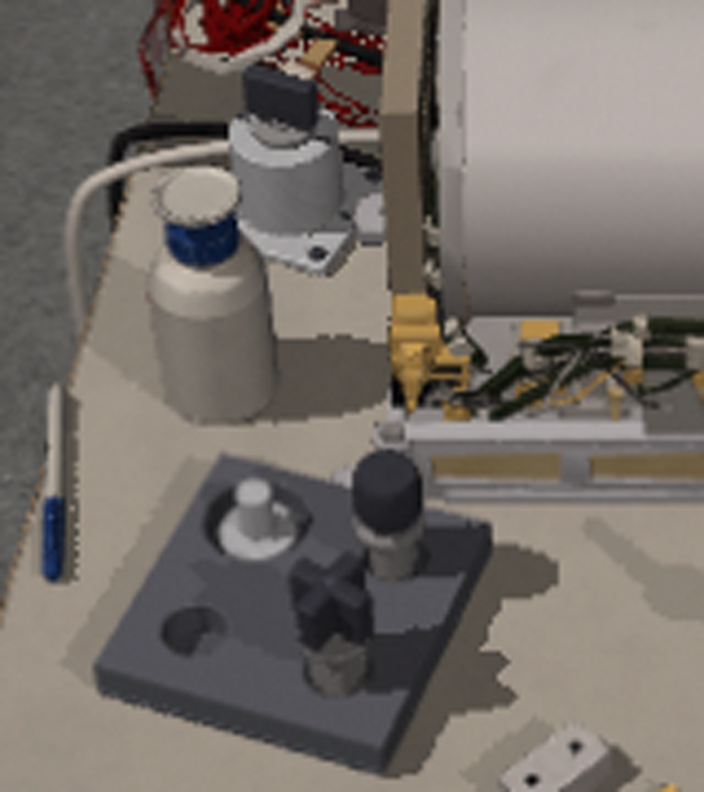

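Run:
```python
from h import *
c=bot.read_camera('scene'); u=np.array([np.cos(np.radians(161.3)),np.sin(np.radians(161.3))])*.022
for z in (.101,.105,.119):
    P=[np.r_[np.array([.4505,-.0568])+s*u,z] for s in (1,-1)]
    print(z,(proj(c,P)-[200,230])*4.4)
```

```text
0.101 [[243.49678386  66.79131718]
 [312.42299476  85.39470059]]
0.105 [[242.94472608  61.23984955]
 [311.97648359  79.81748143]]
0.119 [[241.00160393  41.66782933]
 [310.40456508  60.15247122]]
```

```bash
python3 -c "
from station import bot
print(bot.hand_in(), bot.get_obs()['t'])"
```

```text
the job is handed in; nothing more can be done
the job is handed in; nothing more can be done
```

The job is done and handed in at about 24 s of robot time.

- **Dust cap:** I lifted it off the bore, and it stands on its plug in the round dish.
- **Key fit:** I put the dark T-handled key (not the white look-alike) into the bore at the slot angle read from the wrist camera, about 36° off the marks. It caught the slot on the first try and dropped home with no noticeable resistance, so no search turn was needed.
- **Turn:** I turned the drive to the marks. The first turn left the handle about 2.4° short, so I gripped it again, added a small correction and let go.

My last checks showed:

- **Alignment:** the marks run at about 161.2° and the handle at 161.2–162.2°, so it is in line to within about 1°. One automatic trace of the handle's right edge gave 150°. I discarded it because the edge blends into the shadow beside the handle.
- **Key home:** the handle's height in the scene camera matches a fully home key. The wrist camera put the handle 2–3 mm off the bore axis, more than the 1.2 mm clearance allows, and I put that down to camera calibration.
- **The rest of the scene:** the other two keys are still in the stand. The bottle and steel block look undisturbed. I did not check the spool separately, but the arm worked nowhere near it. The gripper is open and clear above the key.

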